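# Load the sensor-board test dock

### The job

Switch the test dock off by turning its power knob anticlockwise until it clicks over. Then take the circuit boards lying on the bench in the order blue, yellow, red (one may be missing): hold each one level and square over the middle of the reader's window, just above the orange post tips, still for five seconds, and press it onto the dock carrier of its own colour, flat and fully home so that all four snap standoffs click through. When all are in, turn the power knob clockwise until it clicks back on; leave everything else where it is.

Things in the scene. Friction and masses are not known exactly. Their poses are not given: they have to be found in the camera images.
- dock: Fixed test dock: a light grey tray 112 (x) x 334 (y) x 12 mm high that carries three coloured carriers in a row along its y and, at its +y end, a dark housing (top 22 mm above the bench) with the power knob. Origin: centre of the tray's underside, on the bench; x away from the robot, y to the left at yaw 0. It turns up to 0.12 rad either way
- power_knob (a joint): The dock's two-position power knob, rad. 0 = on, 1.2 = off; it grows anticlockwise seen from above. It has a detent half way (0.6): short of it the knob springs back, past it the knob clicks on by itself to the other end. About 0.1 N m are needed to pass
- knob_grip (a point): Point on the vertical axis of the power knob, 52 mm above the bench and 8 mm below the top of its black bar grip. The bar is 46 mm long, 14 mm wide, 30 mm high and stands on a disc 44 mm across whose top is 30 mm above the bench. The point turns with the knob: its x axis runs along the bar (white pointer line on the +x half), z is up. With the knob off the bar lies along the dock's x
- reader: Fixed flat white reader, 116 (x) x 76 (y) mm, that looks up through the dark window in its top, 15 mm above the bench. Two thin posts at its ends (x = +-52, y = 0 mm) have orange tips that end 60 mm above the bench. Origin: under the middle of the window, on the bench; its x (long side) lies roughly along the bench edge, about 1.57 rad from the dock's x
- view_point (a point): The viewing pose, 68 mm above the bench over the middle of the reader's window, 8 mm above the orange tips: the middle of a board's underside belongs here, within about a centimetre, the board level, block up, and its long side (x) along the reader's x, either way round
- blue_board: Loose green circuit board, 88 (x) x 72 (y) x 5 mm, 0.09 kg, with a blue block on its middle to hold it by: 40 (x) x 24 (y) x 31 mm, top 36 mm above the underside, pinch it across its y. Four through holes 14 (x) x 11 (y) mm, centres at x = +-32, y = +-25 mm. Origin: centre of its underside; z up out of the block. It fits either way round (yaw and yaw + pi). May be absent (None)
- blue_carrier: The blue base plate (96 x 76 x 6 mm) fixed on the dock, for the board with the blue block; which of the three places it has varies. Origin: centre of its underside, 12 mm above the bench; axes as the dock's. Four white snap standoffs at x = +-32, y = +-25 mm: each a collar 21 mm across and above it a tapered split post (12 x 8 mm, tip 37 mm above the origin) with a sprung catch on its outer x side
- blue_seat (a point): Middle of the blue carrier, 16 mm above its origin, level with the collar tops: where the origin of a seated board comes. A board lowered over the posts finds its way from up to 2.5 mm off, meets the catches with its underside about 12 mm above this point, then needs up to 8 to 12 N in all (pushed on its middle), snaps home over the last 3 mm and is held there
- yellow_board: Loose green circuit board, 88 (x) x 72 (y) x 5 mm, 0.09 kg, with a yellow block on its middle to hold it by: 40 (x) x 24 (y) x 31 mm, top 36 mm above the underside, pinch it across its y. Four through holes 14 (x) x 11 (y) mm, centres at x = +-32, y = +-25 mm. Origin: centre of its underside; z up out of the block. It fits either way round (yaw and yaw + pi). May be absent (None)
- yellow_carrier: The yellow base plate (96 x 76 x 6 mm) fixed on the dock, for the board with the yellow block; which of the three places it has varies. Origin: centre of its underside, 12 mm above the bench; axes as the dock's. Four white snap standoffs at x = +-32, y = +-25 mm: each a collar 21 mm across and above it a tapered split post (12 x 8 mm, tip 37 mm above the origin) with a sprung catch on its outer x side
- yellow_seat (a point): Middle of the yellow carrier, 16 mm above its origin, level with the collar tops: where the origin of a seated board comes. A board lowered over the posts finds its way from up to 2.5 mm off, meets the catches with its underside about 12 mm above this point, then needs up to 8 to 12 N in all (pushed on its middle), snaps home over the last 3 mm and is held there
- red_board: Loose green circuit board, 88 (x) x 72 (y) x 5 mm, 0.09 kg, with a red block on its middle to hold it by: 40 (x) x 24 (y) x 31 mm, top 36 mm above the underside, pinch it across its y. Four through holes 14 (x) x 11 (y) mm, centres at x = +-32, y = +-25 mm. Origin: centre of its underside; z up out of the block. It fits either way round (yaw and yaw + pi). May be absent (None)
- red_carrier: The red base plate (96 x 76 x 6 mm) fixed on the dock, for the board with the red block; which of the three places it has varies. Origin: centre of its underside, 12 mm above the bench; axes as the dock's. Four white snap standoffs at x = +-32, y = +-25 mm: each a collar 21 mm across and above it a tapered split post (12 x 8 mm, tip 37 mm above the origin) with a sprung catch on its outer x side
- red_seat (a point): Middle of the red carrier, 16 mm above its origin, level with the collar tops: where the origin of a seated board comes. A board lowered over the posts finds its way from up to 2.5 mm off, meets the catches with its underside about 12 mm above this point, then needs up to 8 to 12 N in all (pushed on its middle), snaps home over the last 3 mm and is held there
- tape_roll: Green tape roll, 66 mm across, 19 mm high, loose bystander, leave it where it is. Origin: centre of its underside
- lab_timer: White lab timer, 58x62x19 mm, loose bystander, leave it where it is. Origin: centre of its underside
- weigh_boats: Stack of white weigh boats, 73x73x22 mm, loose bystander, leave it where it is. Origin: centre of its underside
- amber_jar: Brown glass jar with black cap, 52 mm across, 82 mm high, loose bystander, leave it where it is. Origin: centre of its underside

How it is judged:
On the way, in this order (a step that is already met when the one before it is completed fails the run):
1. the power knob is clicked over to off (value of joint power_knob above 1 rad), for 0.2 s.
2. the blue board is held still and level at the viewing point over the reader (horizontal distance between blue_board and view_point below 0.015 m and z of blue_board in the frame of view_point between -0.015 and 0.015 m and angle between blue_board's own z axis and vertical below 0.15 rad and angle between the x axis of blue_board and the x axis of view_point, either way round below 0.2 rad and linear speed of blue_board below 0.04 m/s), for 4 s.
3. the yellow board is held still and level at the viewing point over the reader (horizontal distance between yellow_board and view_point below 0.015 m and z of yellow_board in the frame of view_point between -0.015 and 0.015 m and angle between yellow_board's own z axis and vertical below 0.15 rad and angle between the x axis of yellow_board and the x axis of view_point, either way round below 0.2 rad and linear speed of yellow_board below 0.04 m/s), for 4 s.
4. the red board is held still and level at the viewing point over the reader (horizontal distance between red_board and view_point below 0.015 m and z of red_board in the frame of view_point between -0.015 and 0.015 m and angle between red_board's own z axis and vertical below 0.15 rad and angle between the x axis of red_board and the x axis of view_point, either way round below 0.2 rad and linear speed of red_board below 0.04 m/s), for 4 s.
5. with the knob off, every board present is snapped home on the carrier of its colour (z of blue_board in the frame of blue_carrier between 0.013 and 0.0175 m and horizontal distance between blue_board and blue_carrier below 0.004 m and angle between each of blue_board, yellow_board, red_board's own z axis and vertical below 0.03 rad and angle between the x axis of blue_board and the x axis of blue_carrier, either way round below 0.08 rad and z of yellow_board in the frame of yellow_carrier between 0.013 and 0.0175 m and horizontal distance between yellow_board and yellow_carrier below 0.004 m and angle between the x axis of yellow_board and the x axis of yellow_carrier, either way round below 0.08 rad and z of red_board in the frame of red_carrier between 0.013 and 0.0175 m and horizontal distance between red_board and red_carrier below 0.004 m and angle between the x axis of red_board and the x axis of red_carrier, either way round below 0.08 rad and value of joint power_knob above 1 rad), for 0.2 s.
6. the power knob is clicked back to on (value of joint power_knob below 0.2 rad), for 0.2 s.
At the end, for the whole second after the job is handed in: Every board present sits on the carrier of its colour, upright, flat within 0.03 rad, within 4 mm of its centre, its axes within 0.08 rad (either way round) and its underside no more than 1.5 mm above the collars (all four catches through), at rest; the power knob is on (below 0.2 rad) (z of blue_board in the frame of blue_carrier between 0.013 and 0.0175 m and horizontal distance between blue_board and blue_carrier below 0.004 m and angle between each of blue_board, yellow_board, red_board's own z axis and vertical below 0.03 rad and angle between the x axis of blue_board and the x axis of blue_carrier, either way round below 0.08 rad and z of yellow_board in the frame of yellow_carrier between 0.013 and 0.0175 m and horizontal distance between yellow_board and yellow_carrier below 0.004 m and angle between the x axis of yellow_board and the x axis of yellow_carrier, either way round below 0.08 rad and z of red_board in the frame of red_carrier between 0.013 and 0.0175 m and horizontal distance between red_board and red_carrier below 0.004 m and angle between the x axis of red_board and the x axis of red_carrier, either way round below 0.08 rad and value of joint power_knob below 0.2 rad and linear speed of each of blue_board, yellow_board, red_board below 0.02 m/s); the robot touches nothing.
It fails at once if the tape roll is moved more than 3 cm (distance of tape_roll from where it was at the start of the episode above 0.03 m).
It fails at once if the lab timer is moved more than 3 cm (distance of lab_timer from where it was at the start of the episode above 0.03 m).
It fails at once if the weigh boats is moved more than 3 cm (distance of weigh_boats from where it was at the start of the episode above 0.03 m).
It fails at once if the amber jar is moved more than 3 cm (distance of amber_jar from where it was at the start of the episode above 0.03 m).
Of blue_board, yellow_board, red_board only 2 to 3 are there at a start; the rules pass over those that are not, and their reading is None.
At some moment in a run one of blue_board, yellow_board, red_board may be knocked a few centimetres aside while the robot is not near it.
Once in a run the grip may slacken for a moment while it holds something.
It also fails if it takes over 210 s, if anything falls off the work surface, if the arm or the gripper's body presses on something with over 40 N, if the wrist force passes 120 N, or if a joint passes its speed limit or range.

### The arm

A 7-joint arm with a two-finger parallel gripper is mounted at the origin on a cart in front of the work surface, level with it; the furniture and walls round the work are solid. World frame = base frame: x ahead of the robot, y to its left, z up, the work surface at z = 0. Lengths are in m, angles in rad, forces in N, time in s.
With the tool pointing down it reaches from about 0.4 to 0.925 m from the base axis. Payload 5.6 kg.
Tool frame: the origin (TCP) lies at the very end of the fingers, on their centre line; the grasp point (between the pads) lies 19 mm behind it; z points along the fingers, y is the direction in which the jaws open and shut (so a half turn about z gives the same grasp; the last joint's range is limited). The gripper opens to 85 mm and grips with 20 to 120 N. Pads are 22 mm wide; open, the fingers measure 114 mm over their backs; the gripper's body (76 mm by 85 mm) begins 54 mm behind the grasp point. The pads swing forward as they close: fully open they stand 13 mm farther back than shut.
Start: joints at [1.235, 0.468, -0.012, 1.603, 0.006, 1.071, -0.056], TCP at [0.188, -0.622, 0.198] pointing down, gripper open.
Joint ranges: [-2.53, 2.53], [-0.31, 2.02], [-1.57, 1.55], [0.28, 2.44], [-1.29, 4.43], [0.15, 1.84], [-2.92, 2.92]. Speed limits (rad/s): [2.57, 2.57, 3.14, 3.14, 3.14, 3.14, 3.14].

### API

Orientations are given as a unit quaternion [w, x, y, z].
In Python, from plant import env gives the robot as it stands.
- The arm moves only by the tool apply_moves, never from a script. Its argument "commands" is a list of rows, each an object with "translation": the shift along the world's x, y, z in units of 30 mm (1.0 is 30 mm), a list of three; "angular": the turn, a rotation vector about the world's x, y, z in degrees, a list of three. A call has 1 to 5 rows; each row is the pose to reach, as a shift and turn from the pose commanded when the call began; what a row does not reach only later rows make up. A row lasts 1/12 s, in which the tool goes at most 41.7 mm and 7.16 degrees, less where a joint would pass 70% of its speed; a pose out of reach is approached as far as the arm can. A call with a gripper value outside its range is refused whole. "jaw" is the opening, from 0 (shut) to 1 (fully open), set as the call begins (left out, the last holds). The fingers move at their own pace and stop on an object; "newtons" is the grip in N (left out, the last holds). Time passes only in rows, so rows that repeat a pose let the fingers close. It gives the time, the measured TCP pose, the force and the opening at its end, in the units of the state.
- env.observe(): the state, without advancing time (a new reading comes with each control period).
- env.camera(name): name is "side" or "top"; returns the picture (384x512x3 uint8, blue, green, red); there is no depth.
- env.camera_params(name): a dict with "vertical_fov" (degrees; the focal length in pixels is half the picture's height over the tangent of half this angle, whatever the lens; pixels are square), "cx", "cy" (the principal point, pixels), "view" (4x4, takes a point from world to camera coordinates). Camera axes: x right, y up, looking along -z (the intrinsics and any distortion apply to the point x, -y, -z); pixel columns grow to the right and rows downward; lengths in m; the calibration is good to about 2 mm. A picture is of the moment at which its call begins. camera_params takes no time and is no camera call.
- env.sign_off(): hands the job in, once; it reports no verdict.
Trained networks look in the newest picture that a camera, given by its name, has taken for a name from the list of things; names that differ only in an ending like _2 or _b are one class to them, and where a whole thing is asked for, a point or a joint stands for the part that bears it (a point fixed in the world has none). Each returns a list of dicts, best first, with "score" (0 to 1); they miss things now and then, are a little off and sometimes report something else, mostly with a low value. They report only what shows in the picture. A call takes as long as a camera call.
- env.search_frame(camera, name): "box" ([left, top, right, bottom] in pixels, round what is visible of it).
- env.trace(camera, name): "pixels" (384x512 bool, what is visible of it) and "box" ([left, top, right, bottom] in pixels, round what is visible of it).
- env.mark_of(camera, name): "uv" ([column, row] in pixels: a listed point, or the origin of a listed thing).
The state is a dict: "time": time; "joint_pos": joint angles; "qvel": joint speeds; "effort": joint torques, N m; "ee_pos": TCP position; "tool_rot": TCP orientation; "wrist_force": force on the tool from outside, world axes, zero at the start; "torque": the same for the moment, N m; "width": finger opening in m.
Only numpy, scipy, OpenCV 4.12 (cv2) and the standard library are available. Lean on these libraries where they do the work, as an engineer would, in place of code of your own. Each camera call takes 0.05 s, during which the arm holds its last target. There are 200 camera calls.

## Working session

There is one attempt and no reset: what is moved stays moved. The work goes in short steps, Python scripts to look and compute and a tool call to move; the robot and the scene stay as the last step left them, time stands still between calls to the robot, and variables do not carry over. Pictures are saved under pics/ and viewed, about 12 in all and at most 16, crops included, and the job is handed in when it is done.

Besides the shell and the picture viewer there is one more tool, called after ">>>" by a JSON object that holds its "name" and its "arguments". apply_moves: Moves the arm, as the interface text tells. Its arguments: {"type":"object","properties":{"commands":{"type":"array"},"jaw":{"type":"number"},"newtons":{"type":"number"}},"required":["commands"]}

```bash
ls; mkdir -p pics
python3 - <<'E'
from plant import env
import cv2
print(env.observe())
for c in("top","side"):
    im=env.camera(c); cv2.imwrite(f"pics/{c}0.png",im)
    print(c,env.camera_params(c))
    for n in["power_knob","knob_grip","dock","reader","blue_board","yellow_board","red_board","blue_carrier","yellow_carrier","red_carrier","blue_seat","yellow_seat","red_seat","tape_roll","lab_timer","weigh_boats","amber_jar","view_point"]:
        try:
            r=env.mark_of(c,n); print(n,[(([round(float(v)) for v in q["uv"]]),round(q["score"],2)) for q in r[:3]])
        except Exception as e: print(n,e)
E
```

```text
pics
{'time': 0.0, 'joint_pos': array([ 1.23497165,  0.46837492, -0.01160487,  1.60363752,  0.00599671,
        1.07139175, -0.05627322]), 'qvel': array([-1.37581984e-03, -2.37989542e-06, -1.04884832e-04,  1.10466081e-04,
       -2.65554637e-04, -2.62016941e-04,  9.05421682e-04]), 'effort': array([-8.75001988e-04, -5.32399499e+01,  2.13392114e-02, -2.51309967e+01,
        1.15458350e-02,  7.74757034e-03, -5.97749732e-06]), 'ee_pos': array([ 0.18738063, -0.62175662,  0.19713409]), 'tool_rot': array([-8.68205505e-04,  9.89303145e-01,  1.45871512e-01, -1.88836608e-04]), 'wrist_force': array([-0.26364572,  0.47367685,  0.54108424]), 'torque': array([-0.00541956, -0.03717208,  0.00589776]), 'width': 0.08526277622655186}
top {'vertical_fov': 57.02679914019541, 'cx': 255.0564197754725, 'cy': 193.37341010429242, 'view': array([[ 0.00804643, -0.99975598,  0.02057287, -0.05261805],
       [ 0.98283261,  0.0116992 ,  0.1841282 , -0.5577382 ],
       [-0.18432395,  0.01873811,  0.98268691, -1.18453331],
       [ 0.        ,  0.        ,  0.        ,  1.        ]])}
power_knob it knows: amber_jar
[... 1492 characters left out ...]
218, 210], 0.34), ([287, 204], 0.26)]
dock [([198, 230], 0.83)]
reader [([289, 205], 0.66), ([206, 223], 0.29), ([168, 295], 0.18)]
blue_board [([313, 186], 0.45)]
yellow_board [([231, 244], 0.81)]
red_board [([314, 184], 0.72)]
blue_carrier [([194, 238], 0.57), ([173, 240], 0.46), ([291, 201], 0.2)]
yellow_carrier [([216, 210], 0.81)]
red_carrier [([204, 222], 0.76)]
blue_seat [([191, 237], 0.87), ([174, 238], 0.55)]
yellow_seat [([220, 206], 0.9), ([167, 294], 0.37), ([290, 184], 0.19)]
red_seat [([205, 218], 0.64)]
tape_roll [([281, 176], 0.5)]
lab_timer [([166, 293], 0.61)]
weigh_boats [([348, 148], 0.64)]
amber_jar [([184, 211], 0.62)]
view_point [([291, 189], 0.65), ([219, 206], 0.42)]
```

Run:
```python
import cv2
a=cv2.imread("pics/top0.png");b=cv2.imread("pics/side0.png")
cv2.imwrite("pics/topc.png",cv2.resize(a[100:300,70:340],None,fx=2.96,fy=2.96,interpolation=cv2.INTER_CUBIC))
cv2.imwrite("pics/sidec.png",cv2.resize(b[110:330,100:370],None,fx=2.7,fy=2.7,interpolation=cv2.INTER_CUBIC))
```

```text
(no output)
```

View pics/topc.png

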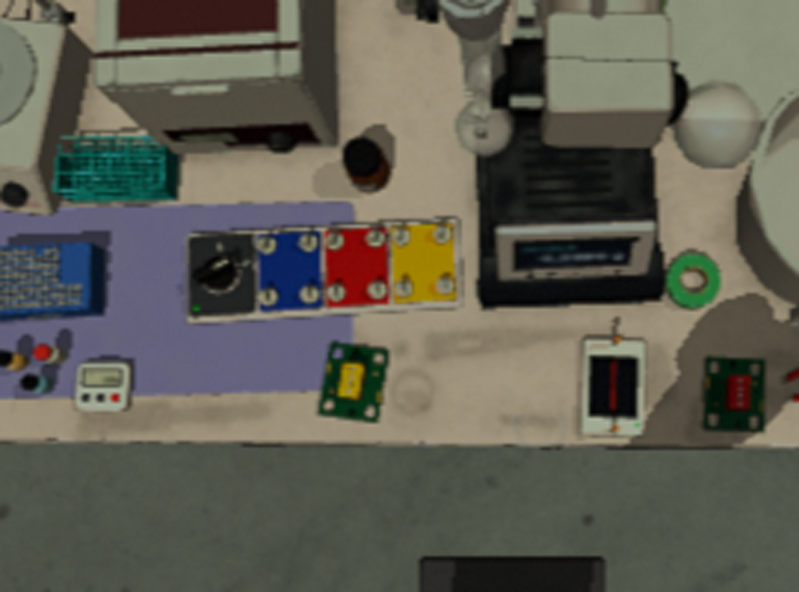

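View pics/sidec.png

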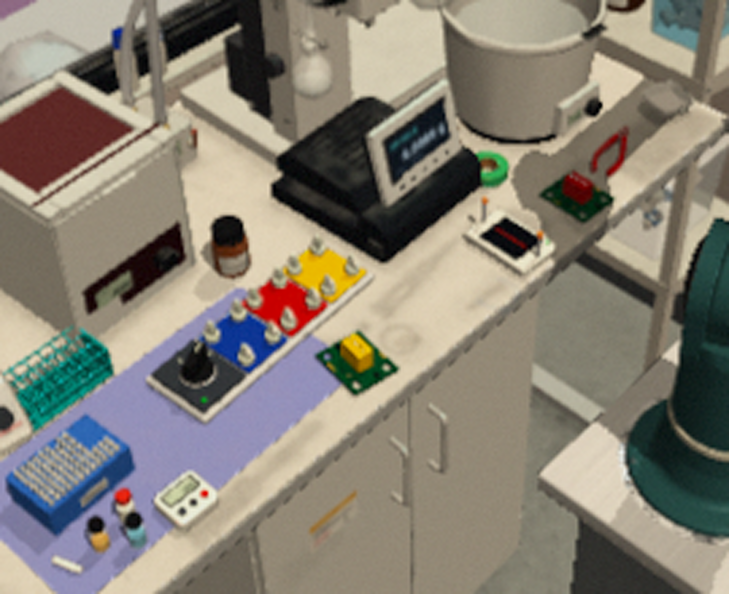

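The pictures show a yellow board (top crop 350,380), a red board (735,392), and carriers running blue, red, yellow from the knob outward. The reader is at 613,387 and the jar at 365,160. No blue board has turned up yet, so I'll check the right side of the top view and measure.

```bash
cat > h.py <<'E'
import numpy as np,cv2
from plant import env
from scipy.optimize import least_squares
P={c:env.camera_params(c) for c in("top","side")}
def proj(c,X):
    p=P[c];V=np.array(p["view"]);X=np.atleast_2d(X);q=X@V[:3,:3].T+V[:3,3]
    f=192/np.tan(np.radians(p["vertical_fov"])/2)
    return np.c_[p["cx"]+f*q[:,0]/-q[:,2],p["cy"]-f*q[:,1]/-q[:,2]]
def onz(c,uv,z):
    p=P[c];V=np.array(p["view"]);f=192/np.tan(np.radians(p["vertical_fov"])/2)
    d=V[:3,:3].T@np.array([(uv[0]-p["cx"])/f,-(uv[1]-p["cy"])/f,-1]);o=-V[:3,:3].T@V[:3,3]
    return o+d*(z-o[2])/d[2]
HSV={"blue":((108,120,40),(128,255,255)),"yellow":((20,130,70),(35,255,255)),"red":((0,150,60),(6,255,255)),"green":((40,60,20),(90,255,140))}
def mask(im,col):
    h=cv2.cvtColor(im,cv2.COLOR_BGR2HSV);m=cv2.inRange(h,*HSV[col])
    if col=="red": m|=cv2.inRange(h,(174,150,60),(180,255,255))
    return m
def blobs(im,col,amin=15):
    n,l,s,c=cv2.connectedComponentsWithStats(mask(im,col))
    return [(s[i][4],c[i].round(1).tolist(),s[i][:4].tolist()) for i in range(1,n) if s[i][4]>=amin]
E
python3 - <<'E'
from h import *
a=cv2.imread("pics/top0.png");b=cv2.imread("pics/side0.png")
for c,im in(("top",a),("side",b)):
    for col in HSV:
        print(c,col)
        for bl in blobs(im,col):
            z={"green":.005}.get(col,.018)
            w=onz(c,bl[1],z)
            if .3<w[0]<1.1 and abs(w[1])<1: print("  ",bl,w.round(3))
for c,d in(("top",dict(knob=([144,189],.052),jar=([200,162],0),timer=([106,230],0),boats=([392,226],0),tape=([302,194],0),reader=([275,229],0),view=([280,228],.068),yb=([186,230],0),rb=([318,232],0))),("side",dict(knob=([171,240],.052),jar=([184,211],0),timer=([166,293],0),boats=([348,148],0),tape=([281,176],0),reader=([289,205],0),view=([291,189],.068),yb=([231,244],0),rb=([314,184],0)))):
    for k,(uv,z) in d.items(): print(c,k,onz(c,uv,z).round(3))
print("tcp px",proj("top",[.188,-.622,.198]),proj("side",[.188,-.622,.198]))
cv2.imwrite("pics/top_r.png",cv2.resize(a[110:330,240:512],None,fx=2.7,fy=2.7,interpolation=cv2.INTER_CUBIC))
E
```

```text
top blue
   (np.int32(372), [167.4, 191.5], [157, 179, 22, 26]) [0.568 0.267 0.018]
   (np.int32(271), [86.2, 194.9], [64, 182, 41, 26]) [0.552 0.553 0.018]
top yellow
   (np.int32(428), [212.7, 189.0], [202, 175, 22, 28]) [0.579 0.105 0.018]
   (np.int32(89), [188.0, 228.1], [184, 222, 9, 13]) [0.438 0.187 0.018]
top red
   (np.int32(401), [190.0, 190.1], [180, 177, 21, 27]) [0.574 0.186 0.018]
   (np.int32(24), [83.7, 218.7], [81, 217, 6, 5]) [0.467 0.554 0.018]
   (np.int32(65), [348.4, 223.2], [336, 221, 26, 8]) [ 0.461 -0.381  0.018]
   (np.int32(21), [276.7, 231.3], [276, 223, 2, 15]) [ 0.429 -0.125  0.018]
   (np.int32(65), [350.3, 230.8], [338, 225, 25, 11]) [ 0.434 -0.387  0.018]
   (np.int32(61), [319.6, 232.0], [316, 227, 8, 11]) [ 0.428 -0.277  0.018]
   (np.int32(39), [44.1, 237.8], [42, 232, 5, 12]) [0.399 0.684 0.018]
top green
   (np.int32(838), [108.6, 157.2], [87, 146, 43, 22]) [0.696 0.491 0.005]
   (np.int32(273), [440.7, 200.2], [435, 182, 16, 33]) [ 0.55  -0.728  0.005]
   (np.int32(232), [303.6, 194.5], [294, 185, 20, 20]) [ 0.565 -0.225  0.005]
   (np.int32(32
[... 1531 characters left out ...]
   (np.int32(219), [232.0, 246.0], [217, 233, 31, 23]) [0.425 0.192 0.005]
top knob [0.569 0.34  0.052]
top jar [0.684 0.157 0.   ]
top timer [0.429 0.48  0.   ]
top boats [ 0.454 -0.544  0.   ]
top tape [ 0.568 -0.22   0.   ]
top reader [ 0.439 -0.121  0.   ]
top view [ 0.437 -0.132  0.068]
top yb [0.432 0.197 0.   ]
top rb [ 0.43  -0.275  0.   ]
side knob [0.57  0.344 0.052]
side jar [0.689 0.189 0.   ]
side timer [0.444 0.477 0.   ]
side boats [ 0.454 -0.564  0.   ]
side tape [ 0.549 -0.219  0.   ]
side reader [ 0.414 -0.109  0.   ]
side view [ 0.421 -0.126  0.068]
side yb [0.438 0.184 0.   ]
side rb [ 0.418 -0.272  0.   ]
tcp px [[451.09931876 310.62242123]] [[418.82545685 129.25448991]]
```

View pics/top_r.png

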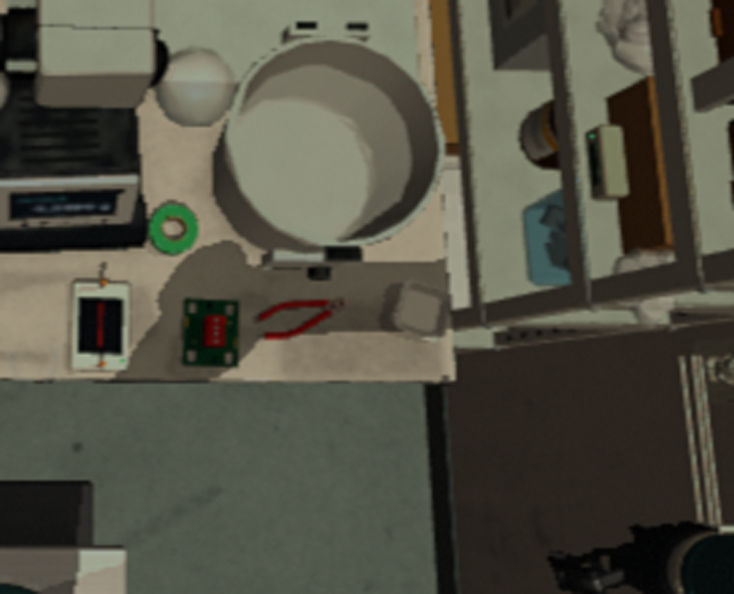

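No blue board is in either view; the grey square at 420,308 is the weigh boats. So it's yellow, then red. Next I'll fit models to the masks for precise poses.

```bash
cat >> h.py <<'E'
from scipy.optimize import minimize
def box(lx,ly,z0,z1): return np.array([[x,y,z] for x in(-lx/2,lx/2) for y in(-ly/2,ly/2) for z in(z0,z1)])
def cyl(cx,cy,r,z0,z1): 
    t=np.linspace(0,2*np.pi,16,endpoint=False); return np.array([[cx+r*np.cos(a),cy+r*np.sin(a),z] for a in t for z in(z0,z1)])
def place(pts,x,y,w): 
    c,s=np.cos(w),np.sin(w); return np.c_[x+c*pts[:,0]-s*pts[:,1],y+s*pts[:,0]+c*pts[:,1],pts[:,2]]
S=6
def render(c,add,sub=()):
    im=np.zeros((384*S,512*S),np.uint8)
    for L,v in((add,255),(sub,0)):
        for p in L:
            uv=(proj(c,p)+.5)*S-.5
            cv2.fillConvexPoly(im,cv2.convexHull((uv*16).astype(np.int32)),v,shift=4)
    return cv2.resize(im,(512,384),interpolation=cv2.INTER_AREA)/255.
def fit(masks,model,x0,step):
    def cost(p):
        return sum(((render(c,*model(p))-m)**2)[m_box(m)].sum() for c,m in masks.items())
    def m_box(m):
        y,x=np.nonzero(m); return slice(max(y.min()-8,0),y.max()+9),slice(max(x.min()-8,0),x.max()+9)
    n=len(x0); sim=np.vstack([x0]+[np.array(x0)+np.eye(n)[i]*step[i] for i in range(n)])
    r=minimize(cost,x0,method="Nelder-Mead",options=dict(initial_simplex=sim,xatol=2e-4,fatol=.02,maxiter=250))
    return r.x,r.fun
def stand(cx,cy): return [cyl(cx+a*.032,cy+b*.025,.0105,.018,.028) for a in(1,-1) for b in(1,-1)]+[place(box(.013,.009,.028,.049),cx+a*.032,cy+b*.025,0) for a in(1,-1) for b in(1,-1)]
BOARD=[box(.088,.072,0,.005),box(.040,.024,.005,.036)]
def boardmodel(z=0): return lambda p:([place(q+[0,0,z],*p[:3]) for q in BOARD],)
def block(z=0): return lambda p:([place(BOARD[1]+[0,0,z],*p[:3])],)
def trace(c,n):
    r=env.trace(c,n); return (r[0]["pixels"].astype(float),r[0]["score"]) if r else (None,0)
E
cat > m1.py <<'E'
from h import *
im={c:env.camera(c) for c in("top","side")}
def big(im,col,uv):
    n,l,s,ce=cv2.connectedComponentsWithStats(mask(im,col)); i=1+np.argmin([np.hypot(*(ce[k]-uv)) for k in range(1,n)]); return (l==i).astype(float)
U=dict(top=dict(blue=(167,191),red=(190,190),yellow=(213,189)),side=dict(blue=(190,236),red=(205,223),yellow=(220,211)))
for cams in(["top"],["side"],["top","side"]):
  out=[]
  for k,(col,off) in enumerate((("blue",.081),("red",0),("yellow",-.081))):
    ms={c:big(im[c],col,U[c][col]) for c in cams}
    def mod(p,k=k):
        oth=[place(q,*p) for dx in(-.081,0,.081) for q in stand(0,dx)]
        return [place(box(.096,.076,.012,.018),*p)],oth
    x,f=fit(ms,mod,[.573-.068*off,.186+off,.068],[.006,.006,.05]); out.append(x); print(cams,col,x.round(4),round(f,1),[m.sum() for m in ms.values()])
  o=np.array(out); d=o[0]-o[2]; print("  line yaw",np.arctan2(-d[0],d[1]).round(4),"len",np.hypot(*d[:2]).round(4))
for n,x0 in(("yellow_board",[.434,.185,-.15]),("red_board",[.427,-.275,0.0])):
    ms={}
    for c in im:
        m,s=trace(c,n); 
        if m is not None: ms[c]=m; print(n,c,round(s,2),m.sum())
    for cams in(["top"],["side"],["top","side"]):
        mm={c:ms[c] for c in cams if c in ms}
        if mm: x,f=fit(mm,boardmodel(),x0,[.006,.006,.1]); print(n,cams,x.round(4),round(f,1))
ms={c:trace(c,"knob_grip")[0] for c in im}
KN=[cyl(0,0,.022,.022,.030),box(.046,.014,.03,.06)]
for cams in(["top"],["side"],["top","side"]):
    mm={c:ms[c] for c in cams if ms[c] is not None}
    if mm: x,f=fit(mm,lambda p:([place(q,*p) for q in KN],),[.565,.340,-1.13],[.006,.006,.1]); print("knob",cams,x.round(4),round(f,1),[m.sum() for m in mm.values()])
RD=[box(.116,.076,0,.015)]
for c in im:
    m,s=trace(c,"reader")
    if m is not None:
        x,f=fit({c:m},lambda p:([place(q,*p) for q in RD+[cyl(a*.052,0,.003,.015,.06) for a in(1,-1)]],),[.432,-.122,1.6],[.006,.006,.1]); print("reader",c,x.round(4),round(f,1),m.sum(),round(s,2))
E
python3 m1.py
```

```text
['top'] blue [0.5702 0.2678 0.0767] 56.0 [np.float64(372.0)]
['top'] red [0.5764 0.1861 0.0626] 38.5 [np.float64(402.0)]
['top'] yellow [0.5822 0.1056 0.0791] 35.6 [np.float64(426.0)]
  line yaw 0.0736 len 0.1626
['side'] blue [0.5679 0.265  0.0666] 41.4 [np.float64(277.0)]
['side'] red [0.5745 0.1845 0.0826] 29.4 [np.float64(274.0)]
['side'] yellow [0.581  0.1033 0.069 ] 37.4 [np.float64(279.0)]
  line yaw 0.0806 len 0.1622
['top', 'side'] blue [0.5697 0.2657 0.0872] 114.3 [np.float64(372.0), np.float64(277.0)]
['top', 'side'] red [0.5756 0.185  0.0779] 79.6 [np.float64(402.0), np.float64(274.0)]
['top', 'side'] yellow [0.5817 0.1051 0.0737] 80.5 [np.float64(426.0), np.float64(279.0)]
  line yaw 0.0745 len 0.1611
yellow_board top 0.9 488.0
yellow_board side 0.72 350.0
yellow_board ['top'] [ 0.4369  0.1854 -0.1227] 39.8
yellow_board ['side'] [ 0.4343  0.1855 -0.1543] 49.3
yellow_board ['top', 'side'] [ 0.4366  0.1851 -0.1224] 93.5
red_board top 0.78 428.0
red_board side 0.66 289.0
red_board ['top'] [ 0.4261 -0.2728  0.0387] 74.5
red_board ['side'] [ 0.4236 -0.2727 -0.0103] 11.9
red_board ['top', 'side'] [ 0.4247 -0.273  -0.0081] 88.2
knob ['top'] [ 0.553   0.36   -1.1967] 549.0 [np.float64(549.0)]
knob ['side'] [ 0.562   0.3444 -0.7638] 34.8 [np.float64(105.0)]
knob ['top', 'side'] [ 0.5562  0.3523 -1.0359] 592.6 [np.float64(549.0), np.float64(105.0)]
reader top [ 0.4329 -0.1271  3.1117] 22.3 688.0 0.88
reader side [ 0.4328 -0.1277  3.0904] 65.1 432.0 0.89
```

Both cameras agree within about 2.5 mm. In both views the reader's posts lie along world x (its long side), although the text says otherwise, so I'll trust the picture. One zoom with an overlay will settle the knob and reader.

Run:
```python
from h import *
B=np.array([.569,.2662]);u=np.array([-.075,.997])
out=[]
for c,r in(("top",(125,170,45,45)),("side",(148,215,45,45)),("top",(260,205,45,45)),("side",(265,175,45,45))):
    im=cv2.imread(f"pics/{c}0.png"); x,y,w,h=r;k=8
    z=cv2.resize(im[y:y+h,x:x+w],None,fx=k,fy=k,interpolation=cv2.INTER_CUBIC)
    def dr(p,col):
        q=((proj(c,p)+.5-[x,y])*k*4).astype(np.int32); cv2.polylines(z,[q],True,col,1,shift=2)
    K=B+u*.079
    dr(place(box(.046,.014,.06,.06)[[0,2,6,4]],*K,.075-1.2),(0,255,255))
    t=np.linspace(0,6.28,24); dr(np.c_[K[0]+.022*np.cos(t),K[1]+.022*np.sin(t),0*t+.03],(0,255,0))
    dr(place(box(.116,.076,.015,.015)[[0,2,6,4]],.433,-.1274,-.03),(0,255,255))
    for a in(.052,-.052): dr(np.array([[.433+a,-.1274-.03*a,.015],[.433+a,-.1274-.03*a,.06]]),(255,0,255))
    out.append(cv2.convertScaleAbs(z,alpha=1.7,beta=15))
o=np.vstack([np.hstack(out[:2]),np.hstack(out[2:])]); cv2.imwrite("pics/z1.png",cv2.resize(o,(600,600)))
```

```text
(no output)
```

View pics/z1.png

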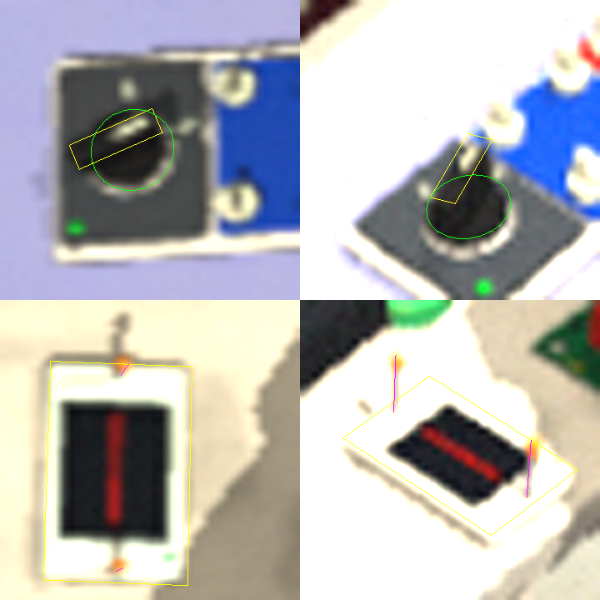

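The reader overlay fits. The knob overlay needs about 2 mm more along +y, giving knob ≈ (0.563, 0.347). I'll start moving.

>>> {"name": "apply_moves", "arguments": {"commands": [{"translation": [0.7,1.0,0.1],"angular": [0,0,-3.4]},{"translation": [1.4,2.0,0.2],"angular": [0,0,-6.8]},{"translation": [2.1,3.0,0.3],"angular": [0,0,-10.2]},{"translation": [2.8,4.0,0.4],"angular": [0,0,-13.6]},{"translation": [3.5,5.0,0.5],"angular": [0,0,-17]}], "jaw": 0.5, "newtons": 40}}

```text
time: 2.72
ee_pos: [0.2933, -0.4709, 0.2133]
tool_rot: [0.0, 1.0, -0.004, 0.0]
wrist_force: [0.3, -0.2, 0.2]
width: 0.043
```

>>> {"name": "apply_moves", "arguments": {"commands": [{"translation": [0.7,1.06,0],"angular": [0,0,-3.4]},{"translation": [1.4,2.12,0],"angular": [0,0,-6.8]},{"translation": [2.1,3.18,0],"angular": [0,0,-10.2]},{"translation": [2.8,4.24,0],"angular": [0,0,-13.6]},{"translation": [3.5,5.3,0],"angular": [0,0,-17]}]}}

```text
time: 3.13
ee_pos: [0.3984, -0.3118, 0.2135]
tool_rot: [0.0, 0.988, -0.151, 0.0]
wrist_force: [0.9, -0.6, 0.6]
width: 0.0428
```

>>> {"name": "apply_moves", "arguments": {"commands": [{"translation": [0.32,1.16,0],"angular": [0,0,-3.4]},{"translation": [0.64,2.32,0],"angular": [0,0,-6.8]},{"translation": [0.96,3.48,0],"angular": [0,0,-10.2]},{"translation": [1.28,4.64,0],"angular": [0,0,-13.6]},{"translation": [1.6,5.8,0],"angular": [0,0,-17]}]}}

```text
time: 3.55
ee_pos: [0.4458, -0.1377, 0.2134]
tool_rot: [0.0, 0.955, -0.296, 0.0]
wrist_force: [0.1, -0.4, 0.4]
width: 0.0425
```

>>> {"name": "apply_moves", "arguments": {"commands": [{"translation": [0.08,1.24,0],"angular": [0,0,-3.4]},{"translation": [0.16,2.48,0],"angular": [0,0,-6.8]},{"translation": [0.24,3.72,0],"angular": [0,0,-10.2]},{"translation": [0.32,4.96,0],"angular": [0,0,-13.6]},{"translation": [0.4,6.2,0],"angular": [0,0,-17]}]}}

```text
time: 3.97
ee_pos: [0.4575, 0.0484, 0.2135]
tool_rot: [-0.0, 0.901, -0.434, 0.0]
wrist_force: [0.3, 0.1, 1.2]
width: 0.0423
```

>>> {"name": "apply_moves", "arguments": {"commands": [{"translation": [0.3,1.2,0],"angular": [0,0,-3]},{"translation": [0.6,2.4,0],"angular": [0,0,-6]},{"translation": [0.9,3.6,0],"angular": [0,0,-9]},{"translation": [1.2,4.8,0],"angular": [0,0,-12]},{"translation": [1.5,6.0,0],"angular": [0,0,-13.2]}]}}

```text
time: 4.38
ee_pos: [0.48, 0.1371, 0.2054]
tool_rot: [0.005, 0.864, -0.504, -0.008]
wrist_force: [0.4, 0.6, -1.0]
width: 0.0427
```

Run:
```python
from h import *
o=env.observe(); print(o["joint_pos"].round(3),o["qvel"].round(2),o["ee_pos"],o["tool_rot"])
```

```text
[-0.536  0.211  0.224  1.957 -0.062  0.996 -2.911] [-1.79  0.15  1.85 -0.03 -0.49  0.01 -0.05] [0.48001389 0.13712998 0.2053522 ] [ 0.00466237  0.86352572 -0.50422369 -0.00775033]
```

>>> {"name": "apply_moves", "arguments": {"commands": [{"translation": [0,0,0],"angular": [0,0,0]}]}}

```text
time: 4.47
ee_pos: [0.4795, 0.1407, 0.2049]
tool_rot: [0.005, 0.865, -0.501, -0.007]
wrist_force: [-0.7, 1.2, 0.2]
width: 0.0424
```

Joint 7 hit its limit, so I'll use the half-turned grasp (+175.7°) while going over the knob.

>>> {"name": "apply_moves", "arguments": {"commands": [{"translation": [0,0,0],"angular": [0,0,7]},{"translation": [0,0,0],"angular": [0,0,14]},{"translation": [0,0,0],"angular": [0,0,21]},{"translation": [0,0,0],"angular": [0,0,28]},{"translation": [0,0,0],"angular": [0,0,35]}]}}

```text
time: 4.88
ee_pos: [0.4796, 0.136, 0.2054]
tool_rot: [0.007, 0.976, -0.218, -0.006]
wrist_force: [-0.0, 0.0, -0.2]
width: 0.0425
```

>>> {"name": "apply_moves", "arguments": {"commands": [{"translation": [0.2,0.6,0],"angular": [0,0,7]},{"translation": [0.4,1.2,0],"angular": [0,0,14]},{"translation": [0.6,1.8,0],"angular": [0,0,21]},{"translation": [0.8,2.4,0],"angular": [0,0,28]},{"translation": [1,3,0],"angular": [0,0,35]}]}}

```text
time: 5.3
ee_pos: [0.5101, 0.2265, 0.2056]
tool_rot: [0.008, 0.996, 0.086, -0.004]
wrist_force: [0.7, -0.6, -0.6]
width: 0.0429
```

>>> {"name": "apply_moves", "arguments": {"commands": [{"translation": [0.2,0.6,0],"angular": [0,0,7]},{"translation": [0.4,1.2,0],"angular": [0,0,14]},{"translation": [0.6,1.8,0],"angular": [0,0,21]},{"translation": [0.8,2.4,0],"angular": [0,0,28]},{"translation": [1,3,0],"angular": [0,0,35]}]}}

```text
time: 5.72
ee_pos: [0.5404, 0.3163, 0.2057]
tool_rot: [0.008, 0.925, 0.381, -0.001]
wrist_force: [0.6, -0.1, -0.0]
width: 0.0425
```

>>> {"name": "apply_moves", "arguments": {"commands": [{"translation": [0,0,0],"angular": [0,0,7]},{"translation": [0,0,0],"angular": [0,0,14]},{"translation": [0,0,0],"angular": [0,0,21]},{"translation": [0,0,0],"angular": [0,0,28]},{"translation": [0,0,0],"angular": [0,0,35]}]}}

```text
time: 6.13
ee_pos: [0.5402, 0.3155, 0.2057]
tool_rot: [0.008, 0.767, 0.641, 0.002]
wrist_force: [0.3, -0.8, -0.4]
width: 0.0424
```

>>> {"name": "apply_moves", "arguments": {"commands": [{"translation": [0,0,0],"angular": [0,0,7]},{"translation": [0,0,0],"angular": [0,0,14]},{"translation": [0,0,0],"angular": [0,0,21]},{"translation": [0,0,0],"angular": [0,0,28]},{"translation": [0,0,0],"angular": [0,0,30]}]}}

```text
time: 6.55
ee_pos: [0.5403, 0.3153, 0.2059]
tool_rot: [0.008, 0.575, 0.818, 0.005]
wrist_force: [0.3, -0.0, 0.4]
width: 0.043
```

```bash
cat > s.py <<'E'
from h import *
from scipy.spatial.transform import Rotation as R
import sys
def state(tgt=None):
    o=env.observe(); q=o["tool_rot"]; r=R.from_quat(np.r_[q[1:],q[0]])
    psi=2*np.arctan2(q[2],q[1]); print("t",round(o["time"],2),"p",o["ee_pos"].round(4),"psi",round(psi,4),"F",o["wrist_force"].round(1),"w",round(o["width"],4),"j7",o["joint_pos"][6].round(2))
    if tgt:
        x,y,z,w=tgt; g=R.from_quat([np.cos(w/2),np.sin(w/2),0,0])
        print("units",((np.array([x,y,z])-o["ee_pos"])/.03).round(2),"rot",np.degrees((g*r.inv()).as_rotvec()).round(2))
if __name__=="__main__": state([float(v) for v in sys.argv[1:5]] if len(sys.argv)>4 else None)
E
python3 s.py .563 .347 .2 2.017
```

```text
t 6.55 p [0.5403 0.3153 0.2059] psi 1.9155 F [ 0.3 -0.   0.4] w 0.043 j7 -0.39
units [ 0.76  1.06 -0.2 ] rot [0.01 1.06 5.81]
```

>>> {"name": "apply_moves", "arguments": {"commands": [{"translation": [0.76,1.06,-0.2],"angular": [0,1.1,5.8]},{"translation": [0.76,1.06,-1.2],"angular": [0,1.1,5.8]},{"translation": [0.76,1.06,-2.4],"angular": [0,1.1,5.8]},{"translation": [0.76,1.06,-3.5],"angular": [0,1.1,5.8]},{"translation": [0.76,1.06,-3.5],"angular": [0,1.1,5.8]}]}}

```text
time: 6.97
ee_pos: [0.5591, 0.3442, 0.0936]
tool_rot: [-0.003, 0.536, 0.844, -0.006]
wrist_force: [-0.9, -0.7, -1.2]
width: 0.0426
```

Run:
```python
from s import *
state([.563,.347,.035,2.017])
b=[]
for c,(x,y) in(("side",(135,190)),("top",(115,155))):
    im=env.camera(c); z=cv2.resize(im[y:y+80,x:x+80],None,fx=5,fy=5,interpolation=cv2.INTER_CUBIC)
    p=proj(c,[.563,.347,.06])[0]; cv2.circle(z,tuple(int(v) for v in (p+.5-[x,y])*5),2,(0,0,255),-1)
    b.append(cv2.convertScaleAbs(z,alpha=1.7,beta=15))
cv2.imwrite("pics/k1.png",np.hstack(b))
```

```text
t 6.97 p [0.5591 0.3442 0.0936] psi 2.0111 F [-0.9 -0.7 -1.2] w 0.0426 j7 -0.35
units [ 0.13  0.09 -1.95] rot [ 0.38 -0.66  0.34]
```

View pics/k1.png

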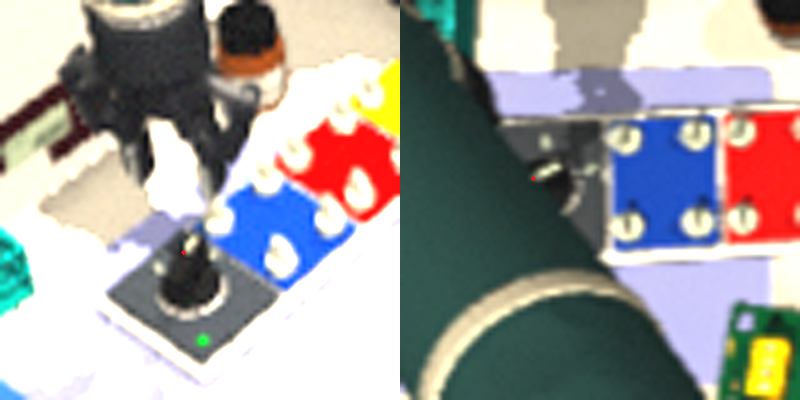

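The dot falls at the pointer's inner end in both views, so the centre estimate is good. I'll descend and pinch the bar.

>>> {"name": "apply_moves", "arguments": {"commands": [{"translation": [0.13,0.09,0],"angular": [0.4,-0.7,0.3]},{"translation": [0.13,0.09,-0.7],"angular": [0.4,-0.7,0.3]},{"translation": [0.13,0.09,-1.4],"angular": [0.4,-0.7,0.3]},{"translation": [0.13,0.09,-1.9],"angular": [0.4,-0.7,0.3]},{"translation": [0.13,0.09,-1.9],"angular": [0.4,-0.7,0.3]}]}}

```text
time: 7.48
ee_pos: [0.5659, 0.3505, 0.0422]
tool_rot: [0.003, 0.533, 0.846, 0.004]
wrist_force: [-0.4, -0.3, -0.5]
width: 0.0429
```

>>> {"name": "apply_moves", "arguments": {"commands": [{"translation": [0,0,0],"angular": [0,0,0]},{"translation": [0,0,0],"angular": [0,0,0]},{"translation": [0,0,0],"angular": [0,0,0]},{"translation": [0,0,0],"angular": [0,0,0]},{"translation": [0,0,0],"angular": [0,0,0]}], "jaw": 0, "newtons": 30}}

```text
time: 7.9
ee_pos: [0.5669, 0.3516, 0.0442]
tool_rot: [0.004, 0.533, 0.846, 0.006]
wrist_force: [0.5, 0.3, -0.6]
width: -0.0002
```

```bash
python3 s.py .563 .347 .036 2.017
```

```text
t 7.9 p [0.5669 0.3516 0.0442] psi 2.0179 F [ 0.5  0.3 -0.6] w -0.0002 j7 -0.37
units [-0.13 -0.15 -0.27] rot [-0.34  0.74 -0.05]
```

The jaws closed empty. I'll look.

Run:
```python
from s import *
state()
print(proj("side",[.5591,.3442,.0936]),proj("side",[.563,.347,.06]))
o=env.observe();b=[]
for c,(x,y) in(("side",(135,190)),("top",(115,155))):
    im=env.camera(c); z=cv2.resize(im[y:y+80,x:x+80],None,fx=5,fy=5,interpolation=cv2.INTER_CUBIC)
    for P_,col in(([.563,.347,.06],(0,0,255)),(o["ee_pos"],(0,255,0))):
        p=proj(c,P_)[0]; cv2.circle(z,tuple(int(v) for v in (p+.5-[x,y])*5),2,col,-1)
    b.append(cv2.convertScaleAbs(z,alpha=1.7,beta=15))
cv2.imwrite("pics/k2.png",np.hstack(b))
```

```text
t 7.9 p [0.5669 0.3516 0.0442] psi 2.0179 F [ 0.5  0.3 -0.6] w -0.0002 j7 -0.37
[[171.44343196 233.55304768]] [[171.26783553 240.02749914]]
```

View pics/k2.png

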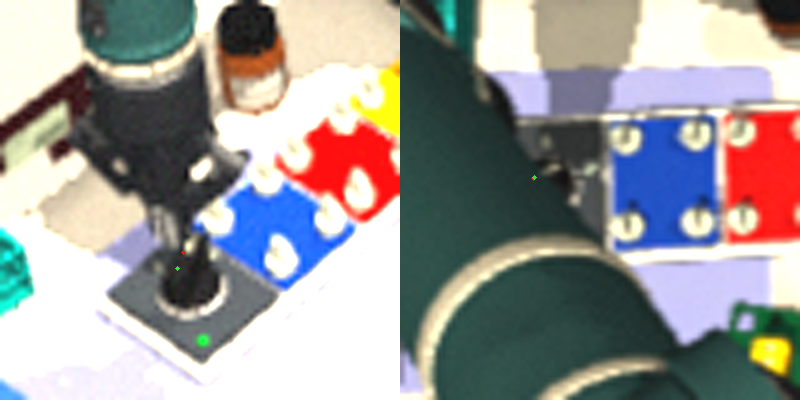

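>>> {"name": "apply_moves", "arguments": {"commands": [{"translation": [0,0,1],"angular": [0,0,0]},{"translation": [0,0,2],"angular": [0,0,0]},{"translation": [0,0,2.5],"angular": [0,0,0]},{"translation": [0,0,2.5],"angular": [0,0,0]},{"translation": [0,0,2.5],"angular": [0,0,0]}]}}

```text
time: 8.42
ee_pos: [0.567, 0.3515, 0.1194]
tool_rot: [0.004, 0.533, 0.846, 0.006]
wrist_force: [1.1, 0.4, 0.1]
width: -0.0
```

>>> {"name": "apply_moves", "arguments": {"commands": [{"translation": [0,0,0],"angular": [0,0,0]},{"translation": [0,0,0],"angular": [0,0,0]}]}}

```text
time: 8.58
ee_pos: [0.5656, 0.3505, 0.1167]
tool_rot: [0.003, 0.533, 0.846, 0.004]
wrist_force: [-0.2, -0.1, 0.2]
width: -0.0
```

Run:
```python
from s import *
state([.563,.347,.12,2.017])
o=env.observe()
c="side";x,y=145,190; im=env.camera(c); z=cv2.resize(im[y:y+60,x:x+60],None,fx=10,fy=10,interpolation=cv2.INTER_CUBIC)
z=cv2.convertScaleAbs(z,alpha=1.7,beta=15)
K=(.563,.347)
def dr(p,col):
    q=((proj(c,p)+.5-[x,y])*10*4).astype(np.int32); cv2.polylines(z,[q],True,col,1,shift=2)
dr(place(box(.046,.014,.06,.06)[[0,2,6,4]],*K,.075-1.2),(0,255,255))
t=np.linspace(0,6.28,24); dr(np.c_[K[0]+.022*np.cos(t),K[1]+.022*np.sin(t),0*t+.03],(0,255,0))
dr(np.array([o["ee_pos"],o["ee_pos"]+[0,0,.06]]),(0,0,255))
cv2.imwrite("pics/k3.png",z)
print(env.mark_of(c,"knob_grip"))
```

```text
t 8.58 p [0.5656 0.3505 0.1167] psi 2.0178 F [-0.2 -0.1  0.2] w -0.0 j7 -0.34
units [-0.09 -0.12  0.11] rot [-0.21  0.54 -0.05]
[{'uv': [172.4, 238.6], 'score': 0.41}]
```

View pics/k3.png

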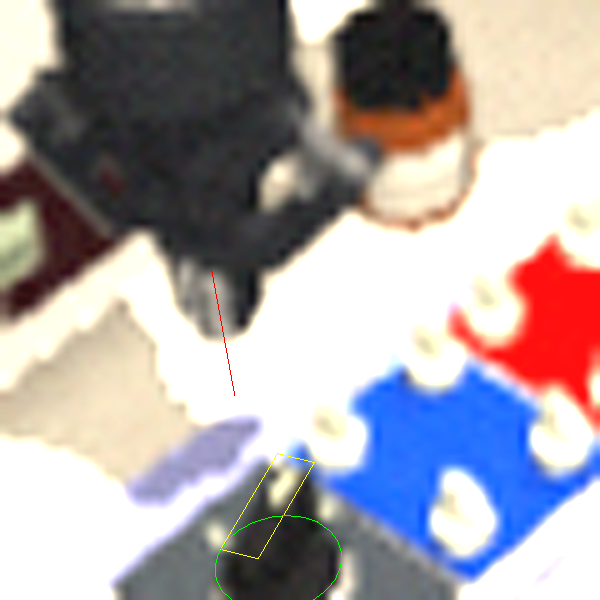

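Run:
```python
from s import *
o=env.observe();b=[]
for c,(x,y) in(("side",(150,200)),):
    im=env.camera(c); cv2.imwrite("pics/raw_side.png",im)
    z=cv2.resize(im[y:y+50,x:x+50],None,fx=12,fy=12,interpolation=cv2.INTER_NEAREST)
    for P_ in (o["ee_pos"],o["ee_pos"]+[0,0,.027]):
        p=proj(c,P_)[0]; cv2.circle(z,tuple(int(v) for v in (p+.5-[x,y])*12),4,(0,0,255),1)
cv2.imwrite("pics/k4.png",z)
a=cv2.imread("pics/side0.png"); d=np.abs(a.astype(int)-im).sum(2)[215:245,155:185]
print(d)
```

```text
[[ 17  11  29  31  34  52 255 387 418 441 473 481 513 524 525 530 533 523
  482 292 130   6  30  45  42  35  31  34  37  37]
 [ 29  24  34  37  39  30 177 384 302 388 459 483 509 513 533 540 536 445
  220  72  16  33  41  40  40  26  39  34  35  46]
 [ 28  23  30  40  25  28 104 328 243 362 380 375 469 529 550 565 363 181
    7  38  34  34  37  35  39  29  42  36  36  34]
 [ 30  29  36  36  43  39   7 275 303 375 333 299 424 530 544 560 253  18
   32  27  45  43  37  40  25  33  33  33  34  33]
 [ 29  38   8  24  42  32  39 229 330 367 387 321 409 515 565 563 279  16
   37  22  39  37  40  35  36  36  36  45  31  35]
 [ 38 166  86  14  33  35  40 191 371 376 417 324 394 517 565 517 119  13
   42  30  33  31  32  32  36  41  38  34  32  32]
 [155 213 204  86  11  36  36  52 244 325 414 331 382 496 554 308  22  35
   32  40  35  38  40  42  34  42  31  36  36  33]
 [205 206 214 225  99  15  35  33  81 240 438 353 335 467 499 126  24  29
   29  36  26  38  31  40  32  37  34  40  35  46]
 [211 230 232 233 240  95   9  32  12 113 339 331 301 327 200   9  32  31
   31  37  34  30  35  36 
[... 1950 characters left out ...]
 21  26  12   6   9  26
   26   4   7   8  25  18   8  20  22   9  22  14]
 [ 35  35  40  45  83  82  86   5  38  35  30  18   9   7  17   6  11  18
   14   3  21   3  25  24  20   6  24  20  12  16]
 [ 44  43  36  32  38  28  34  35  28  25  26  14  12  15   5   7   6  13
   21   4  21   4  19  20  14  16  16  11  17  17]
 [ 45  43  33  40  29  31  35  27  22   8  32  26  11  13   4   1   4   2
   10   6  16   3  13   6  15  12  25  24  27   9]
 [ 43  33  29  32  42  34  33  22  14  16  25  23  30  17   5   7   2   4
    8   6   8  20  10  13   8  13  26  21  19  19]
 [ 23  24  42  35  35  23  18   9  16  15  19  25  20  24  12   4   6  12
    6  12  12   3  17   9  14  17  11  24  11  28]]
```

View pics/k4.png

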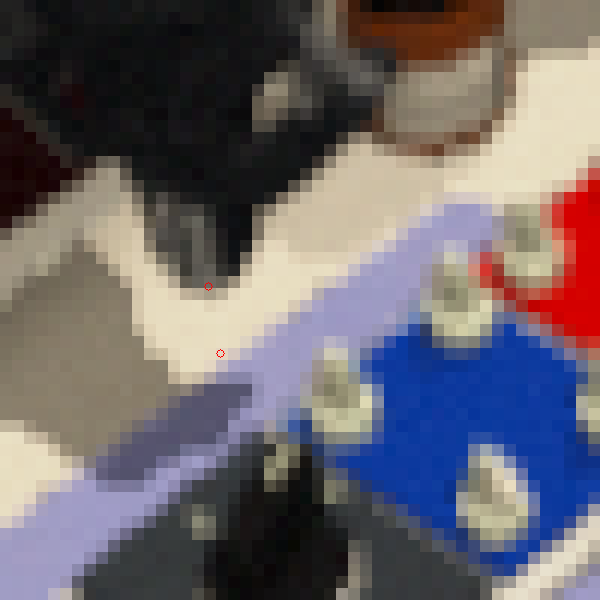

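The fingertip shows about 25 mm above where the reported TCP projects. That could mean an offset along the tool or a horizontal one. A gentle touch on the bare mat will tell which.

>>> {"name": "apply_moves", "arguments": {"commands": [{"translation": [-1,0,0],"angular": [0,0,0]},{"translation": [-2,0,0],"angular": [0,0,0]},{"translation": [-3,0,0],"angular": [0,0,0]},{"translation": [-3.7,0,-1],"angular": [0,0,0]},{"translation": [-3.7,0,-2],"angular": [0,0,0]}]}}

```text
time: 9.15
ee_pos: [0.4514, 0.353, 0.0591]
tool_rot: [0.003, 0.531, 0.848, 0.006]
wrist_force: [-0.5, -0.1, -1.3]
width: 0.0001
```

>>> {"name": "apply_moves", "arguments": {"commands": [{"translation": [0,0,-0.5],"angular": [0,0,0]},{"translation": [0,0,-0.9],"angular": [0,0,0]},{"translation": [0,0,-1.2],"angular": [0,0,0]},{"translation": [0,0,-1.3],"angular": [0,0,0]},{"translation": [0,0,-1.4],"angular": [0,0,0]}]}}

```text
time: 9.57
ee_pos: [0.4559, 0.3514, 0.0161]
tool_rot: [0.004, 0.533, 0.846, 0.005]
wrist_force: [0.3, -0.9, 0.4]
width: 0.0001
```

>>> {"name": "apply_moves", "arguments": {"commands": [{"translation": [0,0,-0.05],"angular": [0,0,0]},{"translation": [0,0,-0.1],"angular": [0,0,0]},{"translation": [0,0,-0.15],"angular": [0,0,0]},{"translation": [0,0,-0.2],"angular": [0,0,0]},{"translation": [0,0,-0.25],"angular": [0,0,0]}]}}

```text
time: 9.98
ee_pos: [0.4557, 0.3513, 0.009]
tool_rot: [0.004, 0.533, 0.846, 0.006]
wrist_force: [-0.2, 0.3, 0.1]
width: 0.0003
```

Run:
```python
from s import *
state()
o=env.observe();x,y=150,225
im=env.camera("side"); z=cv2.resize(im[y:y+60,x:x+60],None,fx=10,fy=10,interpolation=cv2.INTER_NEAREST)
for P_ in (o["ee_pos"],o["ee_pos"]+[0,0,.027]):
    p=proj("side",P_)[0]; cv2.circle(z,tuple(int(v) for v in (p+.5-[x,y])*10),4,(0,0,255),1)
cv2.imwrite("pics/k5.png",z)
```

```text
t 9.98 p [0.4557 0.3513 0.009 ] psi 2.0176 F [-0.2  0.3  0.1] w 0.0003 j7 -0.53
```

View pics/k5.png

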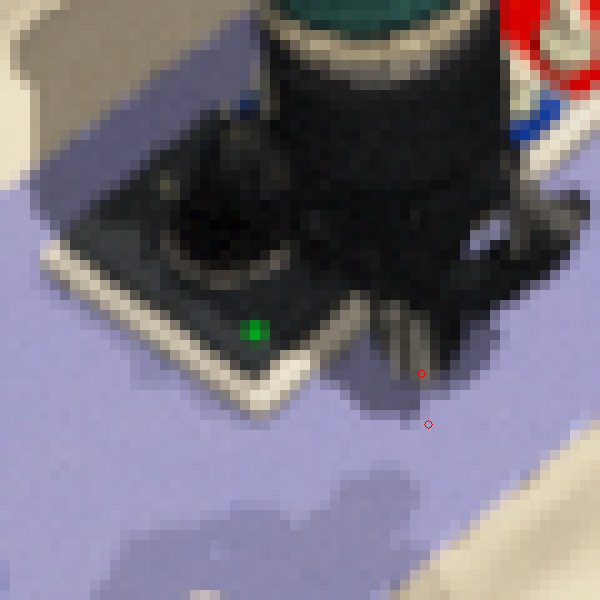

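The tip still seems to float above its shadow. I'll continue down slowly.

>>> {"name": "apply_moves", "arguments": {"commands": [{"translation": [0,0,-0.06],"angular": [0,0,0]},{"translation": [0,0,-0.12],"angular": [0,0,0]},{"translation": [0,0,-0.18],"angular": [0,0,0]},{"translation": [0,0,-0.24],"angular": [0,0,0]},{"translation": [0,0,-0.3],"angular": [0,0,0]}]}}

```text
time: 10.45
ee_pos: [0.4554, 0.3511, -0.0005]
tool_rot: [0.004, 0.533, 0.846, 0.005]
wrist_force: [0.1, 0.2, -1.0]
width: 0.0
```

>>> {"name": "apply_moves", "arguments": {"commands": [{"translation": [0,0,-0.06],"angular": [0,0,0]},{"translation": [0,0,-0.12],"angular": [0,0,0]},{"translation": [0,0,-0.18],"angular": [0,0,0]}]}}

```text
time: 10.7
ee_pos: [0.4554, 0.3511, -0.0059]
tool_rot: [0.004, 0.533, 0.846, 0.005]
wrist_force: [0.5, 0.5, -0.4]
width: 0.0002
```

>>> {"name": "apply_moves", "arguments": {"commands": [{"translation": [0,0,-0.06],"angular": [0,0,0]},{"translation": [0,0,-0.12],"angular": [0,0,0]},{"translation": [0,0,-0.18],"angular": [0,0,0]}]}}

```text
time: 10.95
ee_pos: [0.4555, 0.3512, -0.0113]
tool_rot: [0.004, 0.533, 0.846, 0.005]
wrist_force: [0.8, -0.0, 0.1]
width: -0.0001
```

>>> {"name": "apply_moves", "arguments": {"commands": [{"translation": [0,0,-0.06],"angular": [0,0,0]},{"translation": [0,0,-0.12],"angular": [0,0,0]}]}}

```text
time: 11.12
ee_pos: [0.4554, 0.3512, -0.0149]
tool_rot: [0.004, 0.533, 0.846, 0.005]
wrist_force: [-1.0, -0.1, 0.2]
width: 0.0001
```

>>> {"name": "apply_moves", "arguments": {"commands": [{"translation": [0,0,-0.06],"angular": [0,0,0]},{"translation": [0,0,-0.1],"angular": [0,0,0]}]}}

```text
time: 11.28
ee_pos: [0.4554, 0.3511, -0.018]
tool_rot: [0.004, 0.533, 0.846, 0.005]
wrist_force: [0.6, 0.6, -0.1]
width: -0.0003
```

>>> {"name": "apply_moves", "arguments": {"commands": [{"translation": [0,0,-0.05],"angular": [0,0,0]},{"translation": [0,0,-0.1],"angular": [0,0,0]}]}}

```text
time: 11.45
ee_pos: [0.4554, 0.3512, -0.0208]
tool_rot: [0.004, 0.533, 0.846, 0.005]
wrist_force: [0.1, 0.0, -0.0]
width: 0.0004
```

>>> {"name": "apply_moves", "arguments": {"commands": [{"translation": [0,0,-0.05],"angular": [0,0,0]},{"translation": [0,0,-0.1],"angular": [0,0,0]}]}}

```text
time: 11.62
ee_pos: [0.4554, 0.3512, -0.0239]
tool_rot: [0.004, 0.533, 0.846, 0.005]
wrist_force: [-0.0, -0.2, -0.9]
width: 0.0002
```

>>> {"name": "apply_moves", "arguments": {"commands": [{"translation": [0,0,-0.05],"angular": [0,0,0]},{"translation": [0,0,-0.1],"angular": [0,0,0]}]}}

```text
time: 11.78
ee_pos: [0.4555, 0.3512, -0.0268]
tool_rot: [0.004, 0.533, 0.846, 0.005]
wrist_force: [-0.3, 1.0, 0.0]
width: 0.0002
```

>>> {"name": "apply_moves", "arguments": {"commands": [{"translation": [0,0,-0.04],"angular": [0,0,0]},{"translation": [0,0,-0.08],"angular": [0,0,0]}]}}

```text
time: 11.95
ee_pos: [0.4554, 0.3512, -0.0292]
tool_rot: [0.004, 0.533, 0.846, 0.005]
wrist_force: [0.1, 0.5, 0.1]
width: -0.0
```

>>> {"name": "apply_moves", "arguments": {"commands": [{"translation": [0,0,-0.04],"angular": [0,0,0]},{"translation": [0,0,-0.08],"angular": [0,0,0]}]}}

```text
time: 12.12
ee_pos: [0.4555, 0.3512, -0.0313]
tool_rot: [0.004, 0.533, 0.846, 0.005]
wrist_force: [-3.8, -2.9, 17.0]
width: -0.0002
```

Run:
```python
from s import *
state()
o=env.observe();x,y=150,225
im=env.camera("side"); z=cv2.resize(im[y:y+60,x:x+60],None,fx=10,fy=10,interpolation=cv2.INTER_NEAREST)
for P_ in (o["ee_pos"],o["ee_pos"]+[0,0,.027]):
    p=proj("side",P_)[0]; cv2.circle(z,tuple(int(v) for v in (p+.5-[x,y])*10),4,(0,0,255),1)
cv2.imwrite("pics/k6.png",z)
```

```text
t 12.12 p [ 0.4555  0.3512 -0.0313] psi 2.0177 F [-3.8 -2.9 17. ] w -0.0002 j7 -0.56
```

View pics/k6.png

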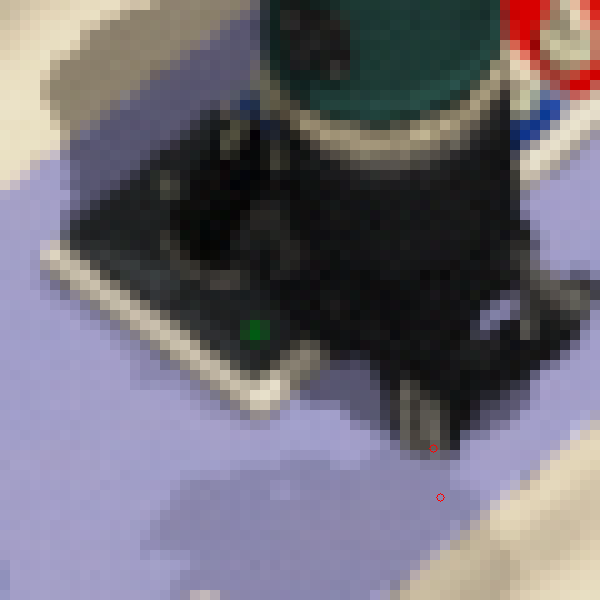

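Contact came at a reported z ≈ −0.031, so the true tip height is reported z + 0.03, with no clear horizontal error. I'll go back to the knob with z corrected.

>>> {"name": "apply_moves", "arguments": {"commands": [{"translation": [0,0,1.2],"angular": [0,0,0]},{"translation": [0,0,2.4],"angular": [0,0,0]},{"translation": [0,0,3.3],"angular": [-0.4,0.8,0]},{"translation": [1.1,0,3.3],"angular": [-0.4,0.8,0]},{"translation": [2.2,0,3.3],"angular": [-0.4,0.8,0]}], "jaw": 0.5}}

```text
time: 12.58
ee_pos: [0.5223, 0.3531, 0.0705]
tool_rot: [0.0, 0.531, 0.847, 0.001]
wrist_force: [1.2, -0.9, 0.2]
width: 0.0431
```

>>> {"name": "apply_moves", "arguments": {"commands": [{"translation": [1,-0.1,0],"angular": [0,0,0]},{"translation": [1.37,-0.1,0],"angular": [0,0,0]},{"translation": [1.37,-0.1,0],"angular": [0,0,0]},{"translation": [1.37,-0.1,0],"angular": [0,0,0]},{"translation": [1.37,-0.1,0],"angular": [0,0,0]}]}}

```text
time: 13.0
ee_pos: [0.5608, 0.3486, 0.0671]
tool_rot: [-0.001, 0.532, 0.847, -0.002]
wrist_force: [-0.4, 0.6, 0.2]
width: 0.0429
```

```bash
python3 s.py .563 .347 .005 2.017
```

```text
t 13.0 p [0.5608 0.3486 0.0671] psi 2.0192 F [-0.4  0.6  0.2] w 0.0429 j7 -0.36
units [ 0.07 -0.05 -2.07] rot [ 0.12 -0.24 -0.12]
```

>>> {"name": "apply_moves", "arguments": {"commands": [{"translation": [0.05,-0.05,-0.7],"angular": [0,0,0]},{"translation": [0.05,-0.05,-1.4],"angular": [0,0,0]},{"translation": [0.05,-0.05,-1.8],"angular": [0,0,0]},{"translation": [0.05,-0.05,-2],"angular": [0,0,0]},{"translation": [0.05,-0.05,-2],"angular": [0,0,0]}]}}

```text
time: 13.42
ee_pos: [0.5622, 0.3466, 0.006]
tool_rot: [-0.001, 0.532, 0.847, -0.003]
wrist_force: [-1.2, 0.1, -0.3]
width: 0.0427
```

>>> {"name": "apply_moves", "arguments": {"commands": [{"translation": [0,0,0],"angular": [0,0,0]},{"translation": [0,0,0],"angular": [0,0,0]},{"translation": [0,0,0],"angular": [0,0,0]},{"translation": [0,0,0],"angular": [0,0,0]},{"translation": [0,0,0],"angular": [0,0,0]}], "jaw": 0, "newtons": 25}}

```text
time: 13.83
ee_pos: [0.5629, 0.3466, 0.0088]
tool_rot: [-0.001, 0.533, 0.846, -0.002]
wrist_force: [-4.8, -2.6, 5.1]
width: 0.0135
```

```bash
python3 s.py .563 .347 .005 2.017
```

```text
t 13.83 p [0.5629 0.3466 0.0088] psi 2.0179 F [-4.8 -2.6  5.1] w 0.0135 j7 -0.38
units [ 0.    0.01 -0.13] rot [ 0.16 -0.23 -0.05]
```

The bar is gripped (13.5 mm). Now I'll turn it anticlockwise.

>>> {"name": "apply_moves", "arguments": {"commands": [{"translation": [0,0,0],"angular": [0,0,6]},{"translation": [0,0,0],"angular": [0,0,12]},{"translation": [0,0,0],"angular": [0,0,18]},{"translation": [0,0,0],"angular": [0,0,24]},{"translation": [0,0,0],"angular": [0,0,30]}]}}

```text
time: 14.25
ee_pos: [0.5635, 0.3472, 0.0088]
tool_rot: [-0.0, 0.293, 0.956, -0.001]
wrist_force: [-2.8, -0.1, 1.5]
width: 0.0134
```

>>> {"name": "apply_moves", "arguments": {"commands": [{"translation": [0,0,0],"angular": [0,0,6]},{"translation": [0,0,0],"angular": [0,0,12]},{"translation": [0,0,0],"angular": [0,0,18]},{"translation": [0,0,0],"angular": [0,0,24]},{"translation": [0,0,0],"angular": [0,0,30]}]}}

```text
time: 14.67
ee_pos: [0.5639, 0.3481, 0.0089]
tool_rot: [0.001, 0.035, 0.999, -0.0]
wrist_force: [-1.6, 1.4, 0.3]
width: 0.0136
```

>>> {"name": "apply_moves", "arguments": {"commands": [{"translation": [0,0,0],"angular": [0,0,4]},{"translation": [0,0,0],"angular": [0,0,8]},{"translation": [0,0,0],"angular": [0,0,8]},{"translation": [0,0,0],"angular": [0,0,8]},{"translation": [0,0,0],"angular": [0,0,8]}]}}

```text
time: 15.08
ee_pos: [0.5639, 0.3483, 0.0088]
tool_rot: [0.001, -0.031, 1.0, -0.0]
wrist_force: [-3.2, 2.7, 5.9]
width: 0.013
```

```bash
python3 s.py .563 .347 .005 3.217; python3 -c "
from plant import env;print(env.observe()['torque'])"
```

```text
t 15.08 p [0.5639 0.3483 0.0088] psi 3.2036 F [-3.2  2.7  5.9] w 0.013 j7 0.61
units [-0.03 -0.04 -0.13] rot [0.04 0.1  0.77]
[0.72881421 0.84978813 0.10054998]
```

>>> {"name": "apply_moves", "arguments": {"commands": [{"translation": [0,0,0],"angular": [0,0,0]},{"translation": [0,0,0],"angular": [0,0,0]},{"translation": [0,0,0.5],"angular": [0,0,0]},{"translation": [0,0,1.5],"angular": [0,0,0]},{"translation": [0,0,2.5],"angular": [0,0,0]}], "jaw": 0.45}}

```text
time: 15.5
ee_pos: [0.5637, 0.3454, 0.0828]
tool_rot: [-0.001, -0.031, 1.0, -0.002]
wrist_force: [0.7, 0.7, 0.9]
width: 0.0381
```

>>> {"name": "apply_moves", "arguments": {"commands": [{"translation": [-0.5,-1.1,0.5],"angular": [0,0,-2]},{"translation": [-1,-2.2,0.8],"angular": [0,0,-4]},{"translation": [-1.5,-3.3,0.8],"angular": [0,0,-6]},{"translation": [-2.2,-4.2,0.8],"angular": [0,0,-8]},{"translation": [-3,-4.8,0.8],"angular": [0,0,-10]}]}}

```text
time: 15.92
ee_pos: [0.4746, 0.1985, 0.1072]
tool_rot: [0.001, 0.059, 0.998, -0.003]
wrist_force: [0.0, -0.7, 0.1]
width: 0.0381
```

>>> {"name": "apply_moves", "arguments": {"commands": [{"translation": [-0.8,-0.4,0],"angular": [0,0,0]},{"translation": [-1.28,-0.6,0],"angular": [0,0,0]},{"translation": [-1.28,-0.6,0],"angular": [0,0,0]},{"translation": [-1.28,-0.6,0],"angular": [0,0,0]},{"translation": [-1.28,-0.6,0],"angular": [0,0,0]}], "jaw": 0.6}}

```text
time: 16.33
ee_pos: [0.4373, 0.185, 0.1073]
tool_rot: [0.001, 0.056, 0.998, -0.001]
wrist_force: [-0.5, -0.6, 0.3]
width: 0.0512
```

Run:
```python
from s import *
state([.4355,.1854,-.0205,3.005])
b=[]
for c,(x,y) in(("side",(150,200)),("top",(125,170))):
    im=env.camera(c); b.append(cv2.convertScaleAbs(cv2.resize(im[y:y+65,x:x+65],None,fx=6,fy=6,interpolation=cv2.INTER_CUBIC),alpha=1.5))
    m,s=trace(c,"yellow_board")
    if m is not None:
        x,f=fit({c:m},boardmodel(),[.435,.185,-.13],[.006,.006,.1]); print(c,x.round(4),round(f,1),m.sum(),s)
    print([q for q in blobs(im,"yellow")])
cv2.imwrite("pics/k7.png",np.hstack(b))
```

```text
t 16.33 p [0.4373 0.185  0.1073] psi 3.0293 F [-0.5 -0.6  0.3] w 0.0512 j7 0.66
units [-0.06  0.01 -4.26] rot [ 0.14  0.15 -1.39]
side [ 0.4355  0.1851 -0.1191] 27.2 374.0 0.71
[(np.int32(64), [212.5, 213.1], [205, 205, 18, 17]), (np.int32(50), [228.5, 212.9], [225, 209, 10, 10]), (np.int32(130), [231.8, 240.1], [226, 233, 12, 15])]
[(np.int32(432), [212.8, 188.7], [202, 175, 22, 28])]
```

View pics/k7.png

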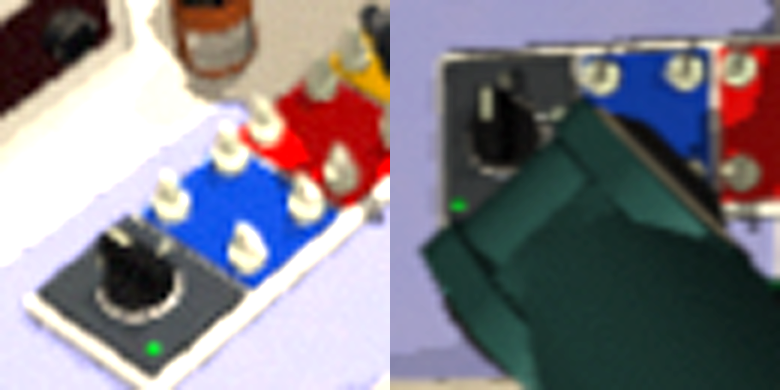

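The knob is off: its pointer lies along the dock's x at top crop 485,105. The yellow board hasn't moved. Descending to grasp it.

>>> {"name": "apply_moves", "arguments": {"commands": [{"translation": [-0.05,0,-1.1],"angular": [0,0,-0.8]},{"translation": [-0.05,0,-2.2],"angular": [0,0,-0.8]},{"translation": [-0.05,0,-3.3],"angular": [0,0,-0.8]},{"translation": [-0.05,0,-4],"angular": [0,0,-0.8]},{"translation": [-0.05,0,-4.25],"angular": [0,0,-0.8]}]}}

```text
time: 16.95
ee_pos: [0.4322, 0.1841, -0.0242]
tool_rot: [-0.002, 0.062, 0.998, -0.003]
wrist_force: [0.2, -0.2, 0.4]
width: 0.0515
```

>>> {"name": "apply_moves", "arguments": {"commands": [{"translation": [0,0,0],"angular": [0,0,0]},{"translation": [0,0,0],"angular": [0,0,0]},{"translation": [0,0,0],"angular": [0,0,0]},{"translation": [0,0,0],"angular": [0,0,0]},{"translation": [0,0,0],"angular": [0,0,0]}], "jaw": 0, "newtons": 70}}

```text
time: 17.37
ee_pos: [0.4351, 0.1849, -0.0199]
tool_rot: [0.001, 0.063, 0.998, -0.001]
wrist_force: [-0.4, 0.2, 0.2]
width: 0.023
```

```bash
python3 s.py .4355 .1854 -.0205 3.017
```

```text
t 17.37 p [ 0.4351  0.1849 -0.0199] psi 3.0157 F [-0.4  0.2  0.2] w 0.023 j7 0.44
units [ 0.01  0.02 -0.02] rot [0.14 0.14 0.08]
```

Gripped (23 mm). Next: lift, then carry to the reader.

>>> {"name": "apply_moves", "arguments": {"commands": [{"translation": [0,0,0.8],"angular": [0,0,0]},{"translation": [0,0,1.8],"angular": [0,0,0]},{"translation": [0,0,2.8],"angular": [0,0,0]},{"translation": [0,0,3.7],"angular": [0,0,0]},{"translation": [0,-0.6,3.7],"angular": [0,0,0]}]}}

```text
time: 17.78
ee_pos: [0.4376, 0.1714, 0.0956]
tool_rot: [0.005, 0.061, 0.998, 0.001]
wrist_force: [1.1, -0.0, -1.0]
width: 0.0229
```

>>> {"name": "apply_moves", "arguments": {"commands": [{"translation": [0,-1.1,0],"angular": [0,0,1]},{"translation": [0,-2.2,0],"angular": [0,0,2]},{"translation": [0,-3.3,0],"angular": [0,0,3]},{"translation": [0,-4.4,0],"angular": [0,0,4]},{"translation": [0,-5.4,0],"angular": [0,0,5.4]}]}}

```text
time: 18.2
ee_pos: [0.4341, 0.0024, 0.0907]
tool_rot: [0.001, 0.016, 1.0, -0.002]
wrist_force: [0.9, 0.3, -0.7]
width: 0.0229
```

>>> {"name": "apply_moves", "arguments": {"commands": [{"translation": [0,-1.1,0],"angular": [0,0,0]},{"translation": [0,-2.2,0],"angular": [0,0,0]},{"translation": [0,-3.2,0],"angular": [0,0,0]},{"translation": [0,-4,0],"angular": [0,0,0]},{"translation": [-0.05,-4.4,0],"angular": [0,0,0]}]}}

```text
time: 18.62
ee_pos: [0.4326, -0.1313, 0.0906]
tool_rot: [0.001, 0.018, 1.0, -0.002]
wrist_force: [0.2, 0.6, -1.3]
width: 0.023
```

>>> {"name": "apply_moves", "arguments": {"commands": [{"translation": [0,0,-0.4],"angular": [0,0,0]},{"translation": [0,0,-0.8],"angular": [0,0,0]},{"translation": [0,0,-1.2],"angular": [0,0,0]},{"translation": [0,0,-1.4],"angular": [0,0,0]},{"translation": [0,0,-1.4],"angular": [0,0,0]}]}}

```text
time: 19.03
ee_pos: [0.4315, -0.1263, 0.0466]
tool_rot: [-0.001, 0.015, 1.0, -0.001]
wrist_force: [0.7, 0.2, -0.9]
width: 0.0228
```

>>> {"name": "apply_moves", "arguments": {"commands": [{"translation": [0,0,0],"angular": [0,0,0]},{"translation": [0,0,0],"angular": [0,0,0]},{"translation": [0,0,0],"angular": [0,0,0]},{"translation": [0,0,0],"angular": [0,0,0]},{"translation": [0,0,0],"angular": [0,0,0]}]}}

```text
time: 19.45
ee_pos: [0.4329, -0.1274, 0.0483]
tool_rot: [0.001, 0.016, 1.0, -0.002]
wrist_force: [0.2, 0.9, -0.4]
width: 0.0226
```

Run:
```python
from s import *
state([.433,-.1274,.048,3.11])
b=[]
for c,(x,y) in(("side",(260,165)),("top",(245,190))):
    im=env.camera(c); b.append(cv2.convertScaleAbs(cv2.resize(im[y:y+65,x:x+65],None,fx=6,fy=6,interpolation=cv2.INTER_CUBIC),alpha=1.5))
    m,s=trace(c,"yellow_board")
    if m is not None and c=="side":
        x,f=fit({c:m},boardmodel(.068),[.433,-.127,-.03],[.006,.006,.1]); print(c,x.round(4),round(f,1),m.sum(),s)
    print([q for q in blobs(im,"yellow")])
cv2.imwrite("pics/k8.png",np.hstack(b))
```

```text
t 19.45 p [ 0.4329 -0.1274  0.0483] psi 3.1104 F [ 0.2  0.9 -0.4] w 0.0226 j7 1.36
units [ 0.    0.   -0.01] rot [ 0.19  0.07 -0.03]
side [ 0.4308 -0.1292 -0.0576] 76.1 247.0 0.62
[(np.int32(51), [292.0, 183.9], [290, 179, 6, 11]), (np.int32(277), [219.6, 210.6], [205, 202, 31, 20])]
[(np.int32(425), [212.6, 189.0], [202, 176, 22, 27])]
```

View pics/k8.png

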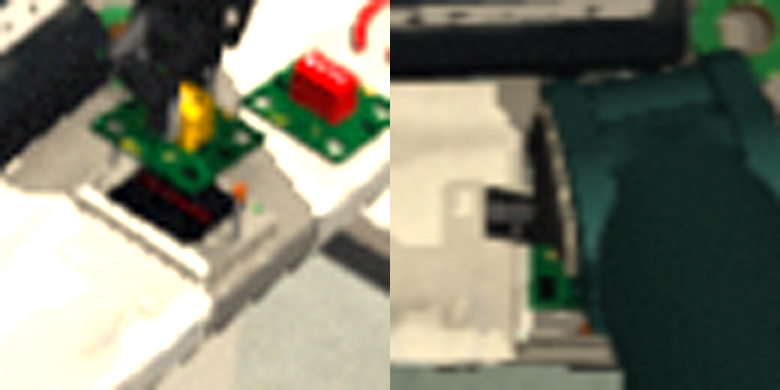

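The board is level over the window and the orange post shows just below it (side crop 240,190). I'll hold for 5 s.

>>> {"name": "apply_moves", "arguments": {"commands": [{"translation": [0,0,0],"angular": [0,0,0]},{"translation": [0,0,0],"angular": [0,0,0]},{"translation": [0,0,0],"angular": [0,0,0]},{"translation": [0,0,0],"angular": [0,0,0]},{"translation": [0,0,0],"angular": [0,0,0]}]}}

```text
time: 20.07
ee_pos: [0.4326, -0.1274, 0.048]
tool_rot: [0.0, 0.016, 1.0, -0.002]
wrist_force: [-0.3, -0.1, -0.7]
width: 0.0228
```

>>> {"name": "apply_moves", "arguments": {"commands": [{"translation": [0,0,0],"angular": [0,0,0]},{"translation": [0,0,0],"angular": [0,0,0]},{"translation": [0,0,0],"angular": [0,0,0]},{"translation": [0,0,0],"angular": [0,0,0]},{"translation": [0,0,0],"angular": [0,0,0]}]}}

```text
time: 20.48
ee_pos: [0.4326, -0.1273, 0.048]
tool_rot: [0.0, 0.016, 1.0, -0.002]
wrist_force: [1.0, 0.0, -0.4]
width: 0.0229
```

>>> {"name": "apply_moves", "arguments": {"commands": [{"translation": [0,0,0],"angular": [0,0,0]},{"translation": [0,0,0],"angular": [0,0,0]},{"translation": [0,0,0],"angular": [0,0,0]},{"translation": [0,0,0],"angular": [0,0,0]},{"translation": [0,0,0],"angular": [0,0,0]}]}}

```text
time: 20.9
ee_pos: [0.4326, -0.1274, 0.048]
tool_rot: [0.0, 0.016, 1.0, -0.002]
wrist_force: [-1.2, 0.0, -0.6]
width: 0.0229
```

>>> {"name": "apply_moves", "arguments": {"commands": [{"translation": [0,0,0],"angular": [0,0,0]},{"translation": [0,0,0],"angular": [0,0,0]},{"translation": [0,0,0],"angular": [0,0,0]},{"translation": [0,0,0],"angular": [0,0,0]},{"translation": [0,0,0],"angular": [0,0,0]}]}}

```text
time: 21.32
ee_pos: [0.4326, -0.1274, 0.048]
tool_rot: [0.0, 0.016, 1.0, -0.002]
wrist_force: [0.0, -1.1, -0.6]
width: 0.0228
```

>>> {"name": "apply_moves", "arguments": {"commands": [{"translation": [0,0,0],"angular": [0,0,0]},{"translation": [0,0,0],"angular": [0,0,0]},{"translation": [0,0,0],"angular": [0,0,0]},{"translation": [0,0,0],"angular": [0,0,0]},{"translation": [0,0,0],"angular": [0,0,0]}]}}

```text
time: 21.73
ee_pos: [0.4326, -0.1274, 0.048]
tool_rot: [0.0, 0.016, 1.0, -0.002]
wrist_force: [0.4, 0.0, -1.8]
width: 0.023
```

>>> {"name": "apply_moves", "arguments": {"commands": [{"translation": [0,0,0],"angular": [0,0,0]},{"translation": [0,0,0],"angular": [0,0,0]},{"translation": [0,0,0],"angular": [0,0,0]},{"translation": [0,0,0],"angular": [0,0,0]},{"translation": [0,0,0],"angular": [0,0,0]}]}}

```text
time: 22.15
ee_pos: [0.4326, -0.1273, 0.048]
tool_rot: [0.0, 0.016, 1.0, -0.002]
wrist_force: [0.0, -0.5, -1.1]
width: 0.023
```

>>> {"name": "apply_moves", "arguments": {"commands": [{"translation": [0,0,0],"angular": [0,0,0]},{"translation": [0,0,0],"angular": [0,0,0]},{"translation": [0,0,0],"angular": [0,0,0]},{"translation": [0,0,0],"angular": [0,0,0]},{"translation": [0,0,0],"angular": [0,0,0]}]}}

```text
time: 22.57
ee_pos: [0.4326, -0.1274, 0.048]
tool_rot: [0.0, 0.016, 1.0, -0.002]
wrist_force: [0.5, 0.9, -1.0]
width: 0.0227
```

>>> {"name": "apply_moves", "arguments": {"commands": [{"translation": [0,0,0],"angular": [0,0,0]},{"translation": [0,0,0],"angular": [0,0,0]},{"translation": [0,0,0],"angular": [0,0,0]},{"translation": [0,0,0],"angular": [0,0,0]},{"translation": [0,0,0],"angular": [0,0,0]}]}}

```text
time: 22.98
ee_pos: [0.4326, -0.1273, 0.048]
tool_rot: [0.0, 0.016, 1.0, -0.002]
wrist_force: [0.1, -0.4, -0.6]
width: 0.0229
```

>>> {"name": "apply_moves", "arguments": {"commands": [{"translation": [0,0,0],"angular": [0,0,0]},{"translation": [0,0,0],"angular": [0,0,0]},{"translation": [0,0,0],"angular": [0,0,0]},{"translation": [0,0,0],"angular": [0,0,0]},{"translation": [0,0,0],"angular": [0,0,0]}]}}

```text
time: 23.4
ee_pos: [0.4326, -0.1274, 0.048]
tool_rot: [0.0, 0.016, 1.0, -0.002]
wrist_force: [0.2, -0.5, -1.6]
width: 0.0229
```

>>> {"name": "apply_moves", "arguments": {"commands": [{"translation": [0,0,0],"angular": [0,0,0]},{"translation": [0,0,0],"angular": [0,0,0]},{"translation": [0,0,0],"angular": [0,0,0]},{"translation": [0,0,0],"angular": [0,0,0]},{"translation": [0,0,0],"angular": [0,0,0]}]}}

```text
time: 23.82
ee_pos: [0.4327, -0.1273, 0.048]
tool_rot: [0.0, 0.016, 1.0, -0.002]
wrist_force: [-0.3, 0.1, -0.3]
width: 0.0224
```

>>> {"name": "apply_moves", "arguments": {"commands": [{"translation": [0,0,0],"angular": [0,0,0]},{"translation": [0,0,0],"angular": [0,0,0]},{"translation": [0,0,0],"angular": [0,0,0]},{"translation": [0,0,0],"angular": [0,0,0]},{"translation": [0,0,0],"angular": [0,0,0]}]}}

```text
time: 24.23
ee_pos: [0.4326, -0.1274, 0.048]
tool_rot: [0.0, 0.016, 1.0, -0.002]
wrist_force: [-0.1, 0.8, -0.7]
width: 0.0227
```

>>> {"name": "apply_moves", "arguments": {"commands": [{"translation": [0,0,0],"angular": [0,0,0]},{"translation": [0,0,0],"angular": [0,0,0]},{"translation": [0,0,0],"angular": [0,0,0]},{"translation": [0,0,0],"angular": [0,0,0]},{"translation": [0,0,0],"angular": [0,0,0]}]}}

```text
time: 24.65
ee_pos: [0.4326, -0.1273, 0.048]
tool_rot: [0.0, 0.016, 1.0, -0.002]
wrist_force: [-0.0, -0.4, -1.5]
width: 0.0233
```

Run:
```python
from s import *
state([.5816,.1046,.09,3.2166])
for c in("side",):
    im=env.camera(c)
    m,s=trace(c,"yellow_board")
    x,f=fit({c:m},boardmodel(.068),[.433,-.127,-.03],[.006,.006,.1]); print(c,x.round(4),round(f,1),m.sum(),s,[q for q in blobs(im,"yellow")])
```

```text
t 24.65 p [ 0.4326 -0.1273  0.048 ] psi 3.1104 F [-0.  -0.4 -1.5] w 0.0233 j7 1.36
units [4.97 7.73 1.4 ] rot [0.17 0.04 6.09]
side [ 0.433 -0.127 -0.03 ] 851.0 851.0 0.6 [(np.int32(47), [291.9, 184.4], [289, 179, 7, 11]), (np.int32(277), [219.6, 210.6], [205, 202, 31, 20])]
```

The posts in the picture clearly run along world x, yet the text puts the reader's x about 1.57 rad from the dock's x. There's plenty of time, so I'll also hold it a quarter turn round as cheap insurance.

>>> {"name": "apply_moves", "arguments": {"commands": [{"translation": [0,0,0.1],"angular": [0,0,-7]},{"translation": [0,0,0.1],"angular": [0,0,-14]},{"translation": [0,0,0.1],"angular": [0,0,-21]},{"translation": [0,0,0.1],"angular": [0,0,-28]},{"translation": [0,0,0.1],"angular": [0,0,-35]}]}}

```text
time: 25.17
ee_pos: [0.4327, -0.1273, 0.051]
tool_rot: [-0.0, 0.318, 0.948, -0.002]
wrist_force: [0.4, 0.8, -0.7]
width: 0.0227
```

>>> {"name": "apply_moves", "arguments": {"commands": [{"translation": [0,0,0],"angular": [0,0,-7]},{"translation": [0,0,0],"angular": [0,0,-14]},{"translation": [0,0,0],"angular": [0,0,-21]},{"translation": [0,0,0],"angular": [0,0,-28]},{"translation": [0,0,0],"angular": [0,0,-35]}]}}

```text
time: 25.58
ee_pos: [0.4327, -0.1273, 0.051]
tool_rot: [-0.001, 0.589, 0.808, -0.001]
wrist_force: [-0.0, 0.3, -1.6]
width: 0.0228
```

>>> {"name": "apply_moves", "arguments": {"commands": [{"translation": [0,0,0],"angular": [0,0,-7]},{"translation": [0,0,0],"angular": [0,0,-14]},{"translation": [0,0,0],"angular": [0,0,-20]},{"translation": [0,0,0],"angular": [0,0,-20]},{"translation": [0,0,0],"angular": [0,0,-20]}]}}

```text
time: 26.0
ee_pos: [0.4327, -0.1272, 0.051]
tool_rot: [-0.001, 0.717, 0.697, -0.001]
wrist_force: [0.0, -0.4, -0.3]
width: 0.0226
```

>>> {"name": "apply_moves", "arguments": {"commands": [{"translation": [0,0,0],"angular": [0,0,0]},{"translation": [0,0,0],"angular": [0,0,0]},{"translation": [0,0,0],"angular": [0,0,0]},{"translation": [0,0,0],"angular": [0,0,0]},{"translation": [0,0,0],"angular": [0,0,0]}]}}

```text
time: 26.42
ee_pos: [0.4326, -0.1274, 0.051]
tool_rot: [-0.001, 0.718, 0.696, -0.001]
wrist_force: [-0.1, 0.4, 0.2]
width: 0.0229
```

>>> {"name": "apply_moves", "arguments": {"commands": [{"translation": [0,0,0],"angular": [0,0,0]},{"translation": [0,0,0],"angular": [0,0,0]},{"translation": [0,0,0],"angular": [0,0,0]},{"translation": [0,0,0],"angular": [0,0,0]},{"translation": [0,0,0],"angular": [0,0,0]}]}}

```text
time: 26.83
ee_pos: [0.4326, -0.1273, 0.051]
tool_rot: [-0.001, 0.718, 0.696, -0.001]
wrist_force: [-0.5, -0.0, -0.3]
width: 0.023
```

>>> {"name": "apply_moves", "arguments": {"commands": [{"translation": [0,0,0],"angular": [0,0,0]},{"translation": [0,0,0],"angular": [0,0,0]},{"translation": [0,0,0],"angular": [0,0,0]},{"translation": [0,0,0],"angular": [0,0,0]},{"translation": [0,0,0],"angular": [0,0,0]}]}}

```text
time: 27.25
ee_pos: [0.4326, -0.1273, 0.051]
tool_rot: [-0.001, 0.718, 0.696, -0.001]
wrist_force: [-0.3, -0.3, -0.8]
width: 0.0229
```

>>> {"name": "apply_moves", "arguments": {"commands": [{"translation": [0,0,0],"angular": [0,0,0]},{"translation": [0,0,0],"angular": [0,0,0]},{"translation": [0,0,0],"angular": [0,0,0]},{"translation": [0,0,0],"angular": [0,0,0]},{"translation": [0,0,0],"angular": [0,0,0]}]}}

```text
time: 27.67
ee_pos: [0.4326, -0.1274, 0.051]
tool_rot: [-0.001, 0.718, 0.696, -0.001]
wrist_force: [0.4, -1.1, -1.5]
width: 0.0229
```

>>> {"name": "apply_moves", "arguments": {"commands": [{"translation": [0,0,0],"angular": [0,0,0]},{"translation": [0,0,0],"angular": [0,0,0]},{"translation": [0,0,0],"angular": [0,0,0]},{"translation": [0,0,0],"angular": [0,0,0]},{"translation": [0,0,0],"angular": [0,0,0]}]}}

```text
time: 28.08
ee_pos: [0.4326, -0.1274, 0.051]
tool_rot: [-0.001, 0.718, 0.696, -0.001]
wrist_force: [-0.0, 0.1, -1.1]
width: 0.0228
```

>>> {"name": "apply_moves", "arguments": {"commands": [{"translation": [0,0,0],"angular": [0,0,0]},{"translation": [0,0,0],"angular": [0,0,0]},{"translation": [0,0,0],"angular": [0,0,0]},{"translation": [0,0,0],"angular": [0,0,0]},{"translation": [0,0,0],"angular": [0,0,0]}]}}

```text
time: 28.5
ee_pos: [0.4326, -0.1274, 0.051]
tool_rot: [-0.001, 0.718, 0.696, -0.001]
wrist_force: [0.9, 0.3, -0.7]
width: 0.0233
```

>>> {"name": "apply_moves", "arguments": {"commands": [{"translation": [0,0,0],"angular": [0,0,0]},{"translation": [0,0,0],"angular": [0,0,0]},{"translation": [0,0,0],"angular": [0,0,0]},{"translation": [0,0,0],"angular": [0,0,0]},{"translation": [0,0,0],"angular": [0,0,0]}]}}

```text
time: 28.92
ee_pos: [0.4327, -0.1273, 0.051]
tool_rot: [-0.001, 0.718, 0.696, -0.001]
wrist_force: [0.9, -0.4, -0.2]
width: 0.0227
```

>>> {"name": "apply_moves", "arguments": {"commands": [{"translation": [0,0,0],"angular": [0,0,0]},{"translation": [0,0,0],"angular": [0,0,0]},{"translation": [0,0,0],"angular": [0,0,0]},{"translation": [0,0,0],"angular": [0,0,0]},{"translation": [0,0,0],"angular": [0,0,0]}]}}

```text
time: 29.33
ee_pos: [0.4326, -0.1273, 0.051]
tool_rot: [-0.001, 0.718, 0.696, -0.001]
wrist_force: [0.6, 0.1, -0.9]
width: 0.0226
```

>>> {"name": "apply_moves", "arguments": {"commands": [{"translation": [0,0,0],"angular": [0,0,0]},{"translation": [0,0,0],"angular": [0,0,0]},{"translation": [0,0,0],"angular": [0,0,0]},{"translation": [0,0,0],"angular": [0,0,0]},{"translation": [0,0,0],"angular": [0,0,0]}]}}

```text
time: 29.75
ee_pos: [0.4326, -0.1273, 0.051]
tool_rot: [-0.001, 0.718, 0.696, -0.001]
wrist_force: [0.0, -0.6, -1.1]
width: 0.0229
```

>>> {"name": "apply_moves", "arguments": {"commands": [{"translation": [0,0,0],"angular": [0,0,0]},{"translation": [0,0,0],"angular": [0,0,0]},{"translation": [0,0,0],"angular": [0,0,0]},{"translation": [0,0,0],"angular": [0,0,0]},{"translation": [0,0,0],"angular": [0,0,0]}]}}

```text
time: 30.17
ee_pos: [0.4326, -0.1273, 0.051]
tool_rot: [-0.001, 0.718, 0.696, -0.001]
wrist_force: [0.3, -0.9, -1.3]
width: 0.0229
```

>>> {"name": "apply_moves", "arguments": {"commands": [{"translation": [0,0,0],"angular": [0,0,0]},{"translation": [0,0,0],"angular": [0,0,0]},{"translation": [0,0,0],"angular": [0,0,0]},{"translation": [0,0,0],"angular": [0,0,0]},{"translation": [0,0,0],"angular": [0,0,0]}]}}

```text
time: 30.58
ee_pos: [0.4326, -0.1273, 0.051]
tool_rot: [-0.001, 0.718, 0.696, -0.001]
wrist_force: [0.1, -0.1, -1.1]
width: 0.0229
```

```bash
python3 s.py .5816 .1046 .09 3.2166
```

```text
t 30.58 p [ 0.4326 -0.1273  0.051 ] psi 1.5395 F [ 0.1 -0.1 -1.1] w 0.0229 j7 0.04
units [4.97 7.73 1.3 ] rot [ 0.17 -0.1  96.09]
```

>>> {"name": "apply_moves", "arguments": {"commands": [{"translation": [0,0,0.6],"angular": [0,0,7]},{"translation": [0,0.8,1.3],"angular": [0,0,14]},{"translation": [0,1.9,1.3],"angular": [0,0,21]},{"translation": [0,3,1.3],"angular": [0,0,28]},{"translation": [0,4,1.3],"angular": [0,0,35]}]}}

```text
time: 31.0
ee_pos: [0.4328, -0.0059, 0.0906]
tool_rot: [0.0, 0.473, 0.881, -0.001]
wrist_force: [0.3, -0.2, -0.7]
width: 0.023
```

>>> {"name": "apply_moves", "arguments": {"commands": [{"translation": [0,0.9,0],"angular": [0,0,7]},{"translation": [0,1.8,0],"angular": [0,0,14]},{"translation": [0,2.7,0],"angular": [0,0,21]},{"translation": [0,3.4,0],"angular": [0,0,28]},{"translation": [0,3.7,0],"angular": [0,0,35]}]}}

```text
time: 31.42
ee_pos: [0.4326, 0.1071, 0.0904]
tool_rot: [0.0, 0.184, 0.983, -0.001]
wrist_force: [0.0, 0.2, -0.7]
width: 0.0226
```

>>> {"name": "apply_moves", "arguments": {"commands": [{"translation": [0.5,0,0],"angular": [0,0,7]},{"translation": [1.2,0,0],"angular": [0,0,14]},{"translation": [2,0,0],"angular": [0,0,21]},{"translation": [3,0,0],"angular": [0,0,26]},{"translation": [4,0,0],"angular": [0,0,26]}]}}

```text
time: 31.83
ee_pos: [0.5536, 0.1032, 0.0898]
tool_rot: [0.0, -0.039, 0.999, -0.002]
wrist_force: [0.1, 0.4, -0.6]
width: 0.0227
```

>>> {"name": "apply_moves", "arguments": {"commands": [{"translation": [0.6,0,0],"angular": [0,0,0]},{"translation": [0.97,0,0],"angular": [0,0,0]},{"translation": [0.97,0,0],"angular": [0,0,0]},{"translation": [0.97,0,0],"angular": [0,0,0]},{"translation": [0.97,0,0],"angular": [0,0,0]}]}}

```text
time: 32.25
ee_pos: [0.5804, 0.1037, 0.0897]
tool_rot: [-0.0, -0.037, 0.999, -0.002]
wrist_force: [0.3, -0.3, -0.7]
width: 0.0229
```

>>> {"name": "apply_moves", "arguments": {"commands": [{"translation": [0,0,0],"angular": [0,0,0]},{"translation": [0,0,0],"angular": [0,0,0]},{"translation": [0,0,0],"angular": [0,0,0]}]}}

```text
time: 32.5
ee_pos: [0.5813, 0.1037, 0.0902]
tool_rot: [0.0, -0.037, 0.999, -0.002]
wrist_force: [0.2, -0.7, -1.1]
width: 0.0227
```

Run:
```python
from s import *
state([.5816,.1046,.042,3.2166])
b=[]
for c,(x,y) in(("side",(185,170)),("top",(175,150))):
    im=env.camera(c); z=cv2.resize(im[y:y+65,x:x+65],None,fx=6,fy=6,interpolation=cv2.INTER_CUBIC); z=cv2.convertScaleAbs(z,alpha=1.4)
    m,s=trace(c,"yellow_board"); print(c,s,None if m is None else m.sum())
    if m is not None and s>.4:
        for q in (boardmodel(.110),): print(fit({c:m},q,[.582,.105,.075],[.005,.005,.05]))
    for pts,col in((place(box(.088,.072,.11,.11)[[0,2,6,4]],.5816,.1046,.075),(0,255,0)),):
        cv2.polylines(z,[((proj(c,pts)+.5-[x,y])*24).astype(np.int32)],True,col,1,shift=2)
    b.append(z)
cv2.imwrite("pics/k9.png",np.hstack(b))
```

```text
t 32.5 p [0.5813 0.1037 0.0902] psi 3.2155 F [ 0.2 -0.7 -1.1] w 0.0227 j7 1.05
units [ 0.01  0.03 -1.61] rot [0.19 0.06 0.06]
side 0.7 230.0
(array([0.57985386, 0.10505519, 0.06329055]), np.float64(116.22649750096116))
top 0 None
```

View pics/k9.png

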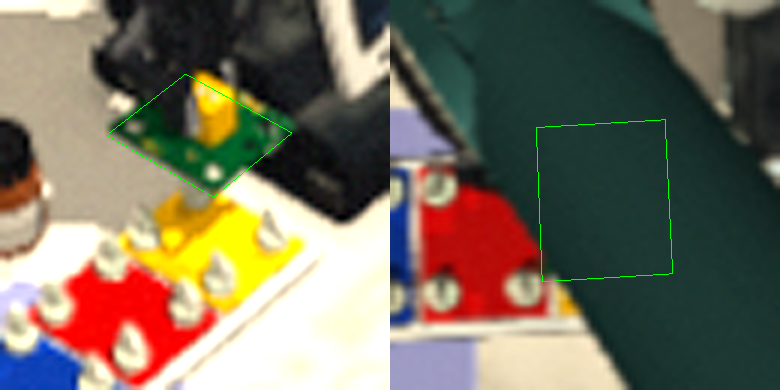

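The board sits squarely over the yellow carrier; its outline matches the overlay. I'll lower it in steps, watching the force.

>>> {"name": "apply_moves", "arguments": {"commands": [{"translation": [0,0.03,-0.6],"angular": [0,0,0]},{"translation": [0,0.03,-1.2],"angular": [0,0,0]},{"translation": [0,0.03,-1.7],"angular": [0,0,0]},{"translation": [0,0.03,-1.85],"angular": [0,0,0]},{"translation": [0,0.03,-1.85],"angular": [0,0,0]}]}}

```text
time: 33.12
ee_pos: [0.5807, 0.1044, 0.0333]
tool_rot: [-0.001, -0.037, 0.999, -0.002]
wrist_force: [-0.3, 1.1, -0.2]
width: 0.0231
```

>>> {"name": "apply_moves", "arguments": {"commands": [{"translation": [0,0,-0.08],"angular": [0,0,0]},{"translation": [0,0,-0.16],"angular": [0,0,0]},{"translation": [0,0,-0.24],"angular": [0,0,0]},{"translation": [0,0,-0.32],"angular": [0,0,0]},{"translation": [0,0,-0.32],"angular": [0,0,0]}]}}

```text
time: 33.53
ee_pos: [0.5817, 0.1044, 0.0248]
tool_rot: [0.0, -0.037, 0.999, -0.002]
wrist_force: [0.1, -0.0, -0.3]
width: 0.023
```

```bash
python3 s.py .5816 .1046 .008 3.2166;python3 -c "
from plant import env;print(env.observe()['torque'])"
```

```text
t 33.53 p [0.5817 0.1044 0.0248] psi 3.2149 F [ 0.1 -0.  -0.3] w 0.023 j7 0.99
units [-0.    0.01 -0.56] rot [0.18 0.05 0.1 ]
[-0.0324269   0.00184305 -0.05920885]
```

It's over the post tips without contact. Continuing to press.

>>> {"name": "apply_moves", "arguments": {"commands": [{"translation": [0,0,-0.08],"angular": [0,0,0]},{"translation": [0,0,-0.16],"angular": [0,0,0]},{"translation": [0,0,-0.24],"angular": [0,0,0]},{"translation": [0,0,-0.3],"angular": [0,0,0]},{"translation": [0,0,-0.3],"angular": [0,0,0]}]}}

```text
time: 33.95
ee_pos: [0.5811, 0.1047, 0.0158]
tool_rot: [-0.0, -0.037, 0.999, -0.002]
wrist_force: [-3.1, -0.2, 2.8]
width: 0.0229
```

>>> {"name": "apply_moves", "arguments": {"commands": [{"translation": [0,0,-0.06],"angular": [0,0,0]},{"translation": [0,0,-0.12],"angular": [0,0,0]},{"translation": [0,0,-0.18],"angular": [0,0,0]},{"translation": [0,0,-0.24],"angular": [0,0,0]},{"translation": [0,0,-0.24],"angular": [0,0,0]}]}}

```text
time: 34.37
ee_pos: [0.5809, 0.1045, 0.0077]
tool_rot: [-0.0, -0.037, 0.999, -0.001]
wrist_force: [-1.5, 0.1, -3.5]
width: 0.0225
```

>>> {"name": "apply_moves", "arguments": {"commands": [{"translation": [0,0,-0.06],"angular": [0,0,0]},{"translation": [0,0,-0.1],"angular": [0,0,0]},{"translation": [0,0,-0.1],"angular": [0,0,0]}]}}

```text
time: 34.62
ee_pos: [0.5812, 0.1044, 0.0061]
tool_rot: [-0.0, -0.037, 0.999, -0.002]
wrist_force: [-6.5, -1.4, 7.4]
width: 0.0228
```

```bash
python3 s.py .5816 .1046 .008 3.2166;python3 -c "
from plant import env;print(env.observe()['torque'])"
```

```text
t 34.62 p [0.5812 0.1044 0.0061] psi 3.2149 F [-6.5 -1.4  7.4] w 0.0228 j7 0.97
units [0.01 0.01 0.06] rot [ 0.22 -0.01  0.1 ]
[-0.06472288  1.41106397  0.07596303]
```

>>> {"name": "apply_moves", "arguments": {"commands": [{"translation": [0,0,-0.05],"angular": [0,0,0]},{"translation": [0,0,-0.1],"angular": [0,0,0]},{"translation": [0,0,-0.1],"angular": [0,0,0]}]}}

```text
time: 34.87
ee_pos: [0.5812, 0.1043, 0.006]
tool_rot: [-0.0, -0.037, 0.999, -0.003]
wrist_force: [-14.7, -4.5, 31.9]
width: 0.0228
```

It's at a hard stop (32 N, no further travel), so it's seated. Release, lift, back away, then check it and measure red.

>>> {"name": "apply_moves", "arguments": {"commands": [{"translation": [0,0,0.17],"angular": [0,0,0]},{"translation": [0,0,0.17],"angular": [0,0,0]}]}}

```text
time: 35.03
ee_pos: [0.5812, 0.1042, 0.008]
tool_rot: [0.0, -0.037, 0.999, -0.002]
wrist_force: [-3.7, -0.2, -0.7]
width: 0.0228
```

>>> {"name": "apply_moves", "arguments": {"commands": [{"translation": [0,0,0],"angular": [0,0,0]},{"translation": [0,0,0],"angular": [0,0,0]},{"translation": [0,0,0],"angular": [0,0,0]},{"translation": [0,0,0.5],"angular": [0,0,0]},{"translation": [0,0,1.5],"angular": [0,0,0]}], "jaw": 0.45}}

```text
time: 35.45
ee_pos: [0.5797, 0.104, 0.0509]
tool_rot: [-0.002, -0.037, 0.999, -0.002]
wrist_force: [1.0, -0.3, 0.8]
width: 0.038
```

>>> {"name": "apply_moves", "arguments": {"commands": [{"translation": [-0.5,0,1],"angular": [0,0,0]},{"translation": [-1.5,0,1.5],"angular": [0,0,0]},{"translation": [-2.7,0,1.5],"angular": [0,0,0]},{"translation": [-3.9,0,1.5],"angular": [0,0,0]},{"translation": [-4.8,-0.5,1.5],"angular": [0,0,0]}]}}

```text
time: 35.87
ee_pos: [0.4359, 0.0921, 0.0992]
tool_rot: [0.002, -0.039, 0.999, -0.001]
wrist_force: [-1.2, -0.0, -0.8]
width: 0.0384
```

>>> {"name": "apply_moves", "arguments": {"commands": [{"translation": [-0.2,-1.1,0],"angular": [0,0,-1]},{"translation": [-0.2,-2.3,0],"angular": [0,0,-2]},{"translation": [-0.2,-3.5,0],"angular": [0,0,-3]},{"translation": [-0.2,-4.7,0],"angular": [0,0,-4]},{"translation": [-0.2,-5.9,0],"angular": [0,0,-5]}], "jaw": 0.6}}

```text
time: 36.28
ee_pos: [0.4325, -0.0892, 0.0992]
tool_rot: [0.002, 0.007, 1.0, -0.002]
wrist_force: [1.1, -0.5, -0.1]
width: 0.0514
```

Run:
```python
from s import *
state([.425,-.273,.06,3.14])
b=[]
for c,(x,y) in(("side",(185,170)),("top",(175,150))):
    im=env.camera(c); z=cv2.resize(im[y:y+65,x:x+65],None,fx=6,fy=6,interpolation=cv2.INTER_CUBIC); z=cv2.convertScaleAbs(z,alpha=1.4)
    for n,z0,x0 in(("yellow_board",.028,[.5816,.1046,.075]),("red_board",0,[.425,-.273,0.])):
        m,s=trace(c,n)
        if m is None: print(c,n,"none"); continue
        for zz in ((.028,.032,.040) if z0 else (0,)):
            x_,f=fit({c:m},boardmodel(zz),x0,[.005,.005,.05]); print(c,n,round(s,2),m.sum(),zz,x_.round(4),round(f,1))
    cv2.polylines(z,[((proj(c,place(box(.088,.072,.033,.033)[[0,2,6,4]],.5816,.1046,.075))+.5-[x,y])*24).astype(np.int32)],True,(0,0,255),1,shift=2)
    print(c,[q for q in blobs(im,"red")])
    b.append(z)
cv2.imwrite("pics/k10.png",np.hstack(b))
```

```text
t 36.28 p [ 0.4325 -0.0892  0.0992] psi 3.1277 F [ 1.1 -0.5 -0.1] w 0.0514 j7 1.39
units [-0.25 -6.13 -1.31] rot [0.24 0.19 0.7 ]
side yellow_board 0.67 268.0 0.028 [0.5816 0.1046 0.075 ] 268.0
side yellow_board 0.67 268.0 0.032 [0.5816 0.1046 0.075 ] 268.0
side yellow_board 0.67 268.0 0.04 [0.5816 0.1046 0.075 ] 268.0
side red_board 0.62 231.0 0 [ 0.4216 -0.2707 -0.1134] 50.0
side [(np.int32(861), [117.2, 160.9], [89, 144, 56, 36]), (np.int32(30), [322.9, 165.5], [319, 160, 10, 13]), (np.int32(36), [329.0, 167.4], [325, 160, 7, 15]), (np.int32(84), [313.8, 179.2], [309, 174, 11, 11]), (np.int32(273), [205.2, 222.7], [190, 214, 31, 20]), (np.int32(25), [145.0, 293.6], [143, 291, 5, 6]), (np.int32(49), [119.6, 344.6], [114, 341, 12, 8])]
top yellow_board 0.68 592.0 0.028 [0.5999 0.0713 0.2083] 592.0
top yellow_board 0.68 592.0 0.032 [0.5999 0.0713 0.2083] 592.0
top yellow_board 0.68 592.0 0.04 [0.591  0.059  0.3917] 592.0
top red_board 0.95 450.0 0 [ 0.4262 -0.2749 -0.0676] 55.1
top [(np.int32(402), [190.0, 190.2], [180, 177, 21, 27]), (np.int32(24), [83.7, 218.7], [81, 217, 6, 5]), (np.int32(69), [348.4, 223.2], [336, 221, 26, 8]), (np.int32(69), [350.2, 230.9], [338, 225, 25, 11]), (np.int32(74), [319.0, 232.3], [316, 227, 8, 12]), (np.int32(39), [44.2, 237.8], [42, 233, 5, 11])]
```

View pics/k10.png

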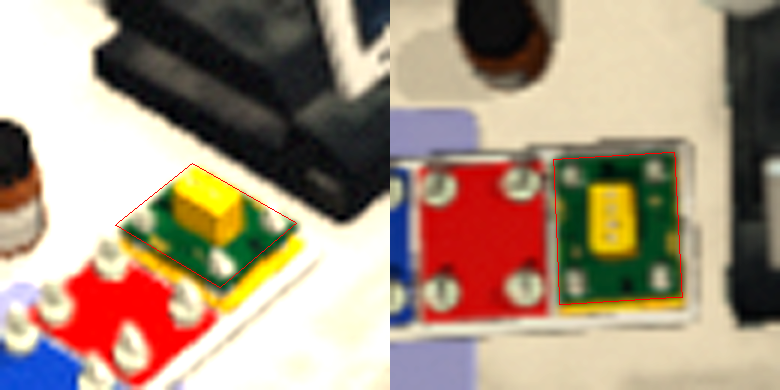

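Yellow is home: the outline matches the seated overlay in both views. Red hasn't moved, so I'll fetch it.

>>> {"name": "apply_moves", "arguments": {"commands": [{"translation": [-0.05,-1.2,0],"angular": [0,0,0.2]},{"translation": [-0.1,-2.4,0],"angular": [0,0,0.2]},{"translation": [-0.15,-3.6,0],"angular": [0,0,0.2]},{"translation": [-0.2,-4.7,0],"angular": [0,0,0.2]},{"translation": [-0.25,-5.5,0],"angular": [0,0,0.2]}]}}

```text
time: 37.0
ee_pos: [0.4248, -0.254, 0.0982]
tool_rot: [0.001, 0.005, 1.0, -0.002]
wrist_force: [-0.0, 0.4, 0.9]
width: 0.051
```

>>> {"name": "apply_moves", "arguments": {"commands": [{"translation": [0,-0.4,-0.8],"angular": [0,0,0]},{"translation": [0,-0.5,-1],"angular": [0,0,0]},{"translation": [0,-0.5,-1],"angular": [0,0,0]},{"translation": [0,-0.5,-1],"angular": [0,0,0]},{"translation": [0,-0.5,-1],"angular": [0,0,0]}]}}

```text
time: 37.42
ee_pos: [0.4253, -0.2654, 0.0685]
tool_rot: [0.001, 0.003, 1.0, -0.001]
wrist_force: [0.2, -0.0, -0.0]
width: 0.0514
```

Run:
```python
from s import *
state([.425,-.273,-.0205,3.131])
for c in("side",):
    im=env.camera(c); m,s=trace(c,"red_board"); print(s,m.sum()); print(fit({c:m},boardmodel(),[.424,-.273,-.01],[.005,.005,.05]))
    print([q for q in blobs(im,"red")])
a=cv2.imread("pics/top0.png")
for c,u,m in(("top",(319.6,232),cv2.imread("pics/top0.png")),("side",(313.7,179.1),cv2.imread("pics/side0.png"))):
    n,l,s,ce=cv2.connectedComponentsWithStats(mask(m,"red")); i=1+np.argmin([np.hypot(*(ce[k]-u)) for k in range(1,n)])
    print(c,fit({c:(l==i)*1.},block(),[.424,-.273,-.01],[.005,.005,.05]))
```

```text
t 37.42 p [ 0.4253 -0.2654  0.0685] psi 3.1349 F [ 0.2 -0.  -0. ] w 0.0514 j7 1.72
units [-0.01 -0.25 -2.97] rot [ 0.15  0.08 -0.22]
0.64 268.0
(array([ 0.42292865, -0.27382622, -0.05798817]), np.float64(17.044905805459436))
[(np.int32(896), [117.6, 161.0], [90, 143, 58, 37]), (np.int32(30), [322.9, 165.5], [319, 160, 10, 13]), (np.int32(36), [329.0, 167.4], [325, 160, 7, 15]), (np.int32(84), [313.8, 179.2], [309, 174, 11, 12]), (np.int32(17), [288.3, 197.4], [284, 194, 10, 8]), (np.int32(274), [205.2, 222.7], [190, 214, 31, 20]), (np.int32(25), [145.0, 293.6], [143, 291, 5, 6]), (np.int32(49), [119.6, 344.6], [114, 341, 12, 8])]
top (array([ 0.42972374, -0.27627799, -0.02593967]), np.float64(37.02282199154172))
side (array([ 0.42260716, -0.27610623,  0.04573571]), np.float64(18.305820838139176))
```

>>> {"name": "apply_moves", "arguments": {"commands": [{"translation": [0,-0.28,-0.8],"angular": [0,0,-0.5]},{"translation": [0,-0.28,-1.6],"angular": [0,0,-0.5]},{"translation": [0,-0.28,-2.4],"angular": [0,0,-0.5]},{"translation": [0,-0.28,-2.8],"angular": [0,0,-0.5]},{"translation": [0,-0.28,-2.97],"angular": [0,0,-0.5]}]}}

```text
time: 37.93
ee_pos: [0.4237, -0.2747, -0.0225]
tool_rot: [-0.001, 0.009, 1.0, -0.001]
wrist_force: [-0.9, -0.3, 0.8]
width: 0.051
```

>>> {"name": "apply_moves", "arguments": {"commands": [{"translation": [0,0,0],"angular": [0,0,0]},{"translation": [0,0,0],"angular": [0,0,0]},{"translation": [0,0,0],"angular": [0,0,0]},{"translation": [0,0,0],"angular": [0,0,0]},{"translation": [0,0,0],"angular": [0,0,0]}], "jaw": 0, "newtons": 70}}

```text
time: 38.35
ee_pos: [0.4253, -0.2763, -0.02]
tool_rot: [0.001, 0.01, 1.0, -0.002]
wrist_force: [-1.3, 0.9, 6.0]
width: 0.0226
```

```bash
python3 s.py .433 -.1274 .048 3.11
```

```text
t 38.35 p [ 0.4253 -0.2763 -0.02  ] psi 3.1225 F [-1.3  0.9  6. ] w 0.0226 j7 1.62
units [0.26 4.96 2.27] rot [ 0.25  0.16 -0.72]
```

Gripped. Now to the reader.

>>> {"name": "apply_moves", "arguments": {"commands": [{"translation": [0,0,0.8],"angular": [0,0,0]},{"translation": [0,0,1.8],"angular": [0,0,0]},{"translation": [0,0,2.8],"angular": [0,0,0]},{"translation": [0,0,3.7],"angular": [0,0,0]},{"translation": [0,0.6,3.7],"angular": [0,0,0]}]}}

```text
time: 38.77
ee_pos: [0.4274, -0.2628, 0.0949]
tool_rot: [0.004, 0.012, 1.0, -0.005]
wrist_force: [0.7, -0.9, -1.0]
width: 0.0227
```

>>> {"name": "apply_moves", "arguments": {"commands": [{"translation": [0.1,1.1,0],"angular": [0,0,-0.7]},{"translation": [0.2,2.2,0],"angular": [0,0,-0.7]},{"translation": [0.26,3.2,0],"angular": [0,0,-0.7]},{"translation": [0.26,4,0],"angular": [0,0,-0.7]},{"translation": [0.26,4.36,0],"angular": [0,0,-0.7]}]}}

```text
time: 39.18
ee_pos: [0.432, -0.1238, 0.0902]
tool_rot: [0.001, 0.013, 1.0, -0.001]
wrist_force: [0.3, -0.5, -0.6]
width: 0.0228
```

>>> {"name": "apply_moves", "arguments": {"commands": [{"translation": [0,0,-0.4],"angular": [0,0,0]},{"translation": [0,0,-0.8],"angular": [0,0,0]},{"translation": [0,0,-1.2],"angular": [0,0,0]},{"translation": [0,0,-1.4],"angular": [0,0,0]},{"translation": [0,0,-1.4],"angular": [0,0,0]}]}}

```text
time: 39.6
ee_pos: [0.4311, -0.1275, 0.0468]
tool_rot: [-0.001, 0.016, 1.0, -0.001]
wrist_force: [-0.5, -0.2, -0.4]
width: 0.0222
```

>>> {"name": "apply_moves", "arguments": {"commands": [{"translation": [0,0,0],"angular": [0,0,0]},{"translation": [0,0,0],"angular": [0,0,0]},{"translation": [0,0,0],"angular": [0,0,0]},{"translation": [0,0,0],"angular": [0,0,0]},{"translation": [0,0,0],"angular": [0,0,0]}]}}

```text
time: 40.02
ee_pos: [0.4323, -0.1272, 0.0481]
tool_rot: [0.001, 0.016, 1.0, -0.002]
wrist_force: [-0.9, 0.1, -1.3]
width: 0.0224
```

>>> {"name": "apply_moves", "arguments": {"commands": [{"translation": [0,0,0],"angular": [0,0,0]},{"translation": [0,0,0],"angular": [0,0,0]},{"translation": [0,0,0],"angular": [0,0,0]},{"translation": [0,0,0],"angular": [0,0,0]},{"translation": [0,0,0],"angular": [0,0,0]}]}}

```text
time: 40.43
ee_pos: [0.432, -0.127, 0.0477]
tool_rot: [0.0, 0.016, 1.0, -0.001]
wrist_force: [0.5, 0.2, -0.9]
width: 0.0225
```

>>> {"name": "apply_moves", "arguments": {"commands": [{"translation": [0,0,0],"angular": [0,0,0]},{"translation": [0,0,0],"angular": [0,0,0]},{"translation": [0,0,0],"angular": [0,0,0]},{"translation": [0,0,0],"angular": [0,0,0]},{"translation": [0,0,0],"angular": [0,0,0]}]}}

```text
time: 40.85
ee_pos: [0.432, -0.127, 0.0477]
tool_rot: [0.0, 0.016, 1.0, -0.002]
wrist_force: [0.9, 0.0, -0.4]
width: 0.0226
```

>>> {"name": "apply_moves", "arguments": {"commands": [{"translation": [0,0,0],"angular": [0,0,0]},{"translation": [0,0,0],"angular": [0,0,0]},{"translation": [0,0,0],"angular": [0,0,0]},{"translation": [0,0,0],"angular": [0,0,0]},{"translation": [0,0,0],"angular": [0,0,0]}]}}

```text
time: 41.27
ee_pos: [0.4321, -0.127, 0.0477]
tool_rot: [0.0, 0.016, 1.0, -0.002]
wrist_force: [0.1, -0.5, -0.5]
width: 0.023
```

>>> {"name": "apply_moves", "arguments": {"commands": [{"translation": [0,0,0],"angular": [0,0,0]},{"translation": [0,0,0],"angular": [0,0,0]},{"translation": [0,0,0],"angular": [0,0,0]},{"translation": [0,0,0],"angular": [0,0,0]},{"translation": [0,0,0],"angular": [0,0,0]}]}}

```text
time: 41.68
ee_pos: [0.432, -0.127, 0.0477]
tool_rot: [0.0, 0.016, 1.0, -0.002]
wrist_force: [-0.0, 0.2, -0.2]
width: 0.0229
```

>>> {"name": "apply_moves", "arguments": {"commands": [{"translation": [0,0,0],"angular": [0,0,0]},{"translation": [0,0,0],"angular": [0,0,0]},{"translation": [0,0,0],"angular": [0,0,0]},{"translation": [0,0,0],"angular": [0,0,0]},{"translation": [0,0,0],"angular": [0,0,0]}]}}

```text
time: 42.1
ee_pos: [0.432, -0.127, 0.0477]
tool_rot: [0.0, 0.016, 1.0, -0.002]
wrist_force: [-0.1, -0.1, 0.1]
width: 0.0228
```

>>> {"name": "apply_moves", "arguments": {"commands": [{"translation": [0,0,0],"angular": [0,0,0]},{"translation": [0,0,0],"angular": [0,0,0]},{"translation": [0,0,0],"angular": [0,0,0]},{"translation": [0,0,0],"angular": [0,0,0]},{"translation": [0,0,0],"angular": [0,0,0]}]}}

```text
time: 42.52
ee_pos: [0.432, -0.127, 0.0477]
tool_rot: [0.0, 0.016, 1.0, -0.002]
wrist_force: [0.2, 0.1, -1.0]
width: 0.0223
```

>>> {"name": "apply_moves", "arguments": {"commands": [{"translation": [0,0,0],"angular": [0,0,0]},{"translation": [0,0,0],"angular": [0,0,0]},{"translation": [0,0,0],"angular": [0,0,0]},{"translation": [0,0,0],"angular": [0,0,0]},{"translation": [0,0,0],"angular": [0,0,0]}]}}

```text
time: 42.93
ee_pos: [0.432, -0.127, 0.0477]
tool_rot: [0.0, 0.016, 1.0, -0.002]
wrist_force: [-0.5, -0.1, -1.6]
width: 0.0226
```

>>> {"name": "apply_moves", "arguments": {"commands": [{"translation": [0,0,0],"angular": [0,0,0]},{"translation": [0,0,0],"angular": [0,0,0]},{"translation": [0,0,0],"angular": [0,0,0]},{"translation": [0,0,0],"angular": [0,0,0]},{"translation": [0,0,0],"angular": [0,0,0]}]}}

```text
time: 43.35
ee_pos: [0.432, -0.1271, 0.0477]
tool_rot: [0.0, 0.016, 1.0, -0.002]
wrist_force: [0.4, 0.2, -1.2]
width: 0.0227
```

>>> {"name": "apply_moves", "arguments": {"commands": [{"translation": [0,0,0],"angular": [0,0,0]},{"translation": [0,0,0],"angular": [0,0,0]},{"translation": [0,0,0],"angular": [0,0,0]},{"translation": [0,0,0],"angular": [0,0,0]},{"translation": [0,0,0],"angular": [0,0,0]}]}}

```text
time: 43.77
ee_pos: [0.432, -0.1271, 0.0477]
tool_rot: [0.0, 0.016, 1.0, -0.002]
wrist_force: [0.1, 0.6, -0.4]
width: 0.0228
```

>>> {"name": "apply_moves", "arguments": {"commands": [{"translation": [0,0,0],"angular": [0,0,0]},{"translation": [0,0,0],"angular": [0,0,0]},{"translation": [0,0,0],"angular": [0,0,0]},{"translation": [0,0,0],"angular": [0,0,0]},{"translation": [0,0,0],"angular": [0,0,0]}]}}

```text
time: 44.18
ee_pos: [0.432, -0.127, 0.0477]
tool_rot: [0.0, 0.016, 1.0, -0.002]
wrist_force: [0.7, -0.5, -0.1]
width: 0.0226
```

>>> {"name": "apply_moves", "arguments": {"commands": [{"translation": [0,0,0],"angular": [0,0,0]},{"translation": [0,0,0],"angular": [0,0,0]},{"translation": [0,0,0],"angular": [0,0,0]},{"translation": [0,0,0],"angular": [0,0,0]},{"translation": [0,0,0],"angular": [0,0,0]}]}}

```text
time: 44.6
ee_pos: [0.432, -0.127, 0.0477]
tool_rot: [0.0, 0.016, 1.0, -0.002]
wrist_force: [0.2, 0.5, -0.8]
width: 0.0224
```

>>> {"name": "apply_moves", "arguments": {"commands": [{"translation": [0,0,0],"angular": [0,0,0]},{"translation": [0,0,0],"angular": [0,0,0]},{"translation": [0,0,0],"angular": [0,0,0]},{"translation": [0,0,0],"angular": [0,0,0]},{"translation": [0,0,0],"angular": [0,0,0]}]}}

```text
time: 45.02
ee_pos: [0.432, -0.1271, 0.0477]
tool_rot: [0.0, 0.016, 1.0, -0.002]
wrist_force: [-1.0, -0.1, -0.6]
width: 0.0227
```

Run:
```python
from s import *
state([.5754,.1851,.091,3.2166])
im=env.camera("side"); m,s=trace("side","red_board"); print(s,m.sum(),[b for b in blobs(im,"red") if 260<b[1][0]<320])
print(fit({"side":m},boardmodel(.068),[.433,-.127,-.03],[.005,.005,.05]))
print("block px expected",proj("side",[.433,-.1274,.10]))
```

```text
t 45.02 p [ 0.432  -0.1271  0.0477] psi 3.1104 F [-1.  -0.1 -0.6] w 0.0227 j7 1.37
units [ 4.78 10.41  1.44] rot [0.17 0.04 6.09]
0.57 283.0 [(np.int32(44), [292.2, 184.7], [290, 180, 6, 10])]
(array([ 0.43039114, -0.1258419 , -0.04294862]), np.float64(56.337101114955786))
block px expected [[289.25774624 181.18810518]]
```

Red has been held square with the posts. Same quarter-turn insurance as before.

>>> {"name": "apply_moves", "arguments": {"commands": [{"translation": [0,0,0.1],"angular": [0,0,-7]},{"translation": [0,0,0.1],"angular": [0,0,-14]},{"translation": [0,0,0.1],"angular": [0,0,-21]},{"translation": [0,0,0.1],"angular": [0,0,-28]},{"translation": [0,0,0.1],"angular": [0,0,-35]}]}}

```text
time: 45.53
ee_pos: [0.432, -0.1271, 0.0507]
tool_rot: [-0.0, 0.318, 0.948, -0.002]
wrist_force: [0.4, 0.4, -2.0]
width: 0.0226
```

>>> {"name": "apply_moves", "arguments": {"commands": [{"translation": [0,0,0],"angular": [0,0,-7]},{"translation": [0,0,0],"angular": [0,0,-14]},{"translation": [0,0,0],"angular": [0,0,-21]},{"translation": [0,0,0],"angular": [0,0,-28]},{"translation": [0,0,0],"angular": [0,0,-35]}]}}

```text
time: 45.95
ee_pos: [0.4321, -0.127, 0.0507]
tool_rot: [-0.001, 0.589, 0.808, -0.001]
wrist_force: [-0.7, -0.2, -0.3]
width: 0.023
```

>>> {"name": "apply_moves", "arguments": {"commands": [{"translation": [0,0,0],"angular": [0,0,-7]},{"translation": [0,0,0],"angular": [0,0,-14]},{"translation": [0,0,0],"angular": [0,0,-20]},{"translation": [0,0,0],"angular": [0,0,-20]},{"translation": [0,0,0],"angular": [0,0,-20]}]}}

```text
time: 46.37
ee_pos: [0.4321, -0.1269, 0.0507]
tool_rot: [-0.001, 0.717, 0.697, -0.001]
wrist_force: [-0.2, -0.5, -0.2]
width: 0.0227
```

>>> {"name": "apply_moves", "arguments": {"commands": [{"translation": [0,0,0],"angular": [0,0,0]},{"translation": [0,0,0],"angular": [0,0,0]},{"translation": [0,0,0],"angular": [0,0,0]},{"translation": [0,0,0],"angular": [0,0,0]},{"translation": [0,0,0],"angular": [0,0,0]}]}}

```text
time: 46.78
ee_pos: [0.432, -0.1271, 0.0507]
tool_rot: [-0.001, 0.718, 0.696, -0.001]
wrist_force: [-0.0, 0.0, -0.3]
width: 0.0229
```

>>> {"name": "apply_moves", "arguments": {"commands": [{"translation": [0,0,0],"angular": [0,0,0]},{"translation": [0,0,0],"angular": [0,0,0]},{"translation": [0,0,0],"angular": [0,0,0]},{"translation": [0,0,0],"angular": [0,0,0]},{"translation": [0,0,0],"angular": [0,0,0]}]}}

```text
time: 47.2
ee_pos: [0.4321, -0.127, 0.0507]
tool_rot: [-0.001, 0.718, 0.696, -0.001]
wrist_force: [0.4, 0.2, -1.0]
width: 0.0224
```

>>> {"name": "apply_moves", "arguments": {"commands": [{"translation": [0,0,0],"angular": [0,0,0]},{"translation": [0,0,0],"angular": [0,0,0]},{"translation": [0,0,0],"angular": [0,0,0]},{"translation": [0,0,0],"angular": [0,0,0]},{"translation": [0,0,0],"angular": [0,0,0]}]}}

```text
time: 47.62
ee_pos: [0.432, -0.127, 0.0507]
tool_rot: [-0.001, 0.718, 0.696, -0.001]
wrist_force: [0.7, 0.8, -1.0]
width: 0.0226
```

>>> {"name": "apply_moves", "arguments": {"commands": [{"translation": [0,0,0],"angular": [0,0,0]},{"translation": [0,0,0],"angular": [0,0,0]},{"translation": [0,0,0],"angular": [0,0,0]},{"translation": [0,0,0],"angular": [0,0,0]},{"translation": [0,0,0],"angular": [0,0,0]}]}}

```text
time: 48.03
ee_pos: [0.432, -0.1271, 0.0507]
tool_rot: [-0.001, 0.718, 0.696, -0.001]
wrist_force: [-0.4, 0.1, -0.7]
width: 0.0225
```

>>> {"name": "apply_moves", "arguments": {"commands": [{"translation": [0,0,0],"angular": [0,0,0]},{"translation": [0,0,0],"angular": [0,0,0]},{"translation": [0,0,0],"angular": [0,0,0]},{"translation": [0,0,0],"angular": [0,0,0]},{"translation": [0,0,0],"angular": [0,0,0]}]}}

```text
time: 48.45
ee_pos: [0.432, -0.127, 0.0507]
tool_rot: [-0.001, 0.718, 0.696, -0.001]
wrist_force: [-0.0, -0.3, -0.6]
width: 0.0226
```

>>> {"name": "apply_moves", "arguments": {"commands": [{"translation": [0,0,0],"angular": [0,0,0]},{"translation": [0,0,0],"angular": [0,0,0]},{"translation": [0,0,0],"angular": [0,0,0]},{"translation": [0,0,0],"angular": [0,0,0]},{"translation": [0,0,0],"angular": [0,0,0]}]}}

```text
time: 48.87
ee_pos: [0.4321, -0.127, 0.0507]
tool_rot: [-0.001, 0.718, 0.696, -0.001]
wrist_force: [0.3, -0.3, -0.1]
width: 0.0223
```

>>> {"name": "apply_moves", "arguments": {"commands": [{"translation": [0,0,0],"angular": [0,0,0]},{"translation": [0,0,0],"angular": [0,0,0]},{"translation": [0,0,0],"angular": [0,0,0]},{"translation": [0,0,0],"angular": [0,0,0]},{"translation": [0,0,0],"angular": [0,0,0]}]}}

```text
time: 49.28
ee_pos: [0.432, -0.127, 0.0507]
tool_rot: [-0.001, 0.718, 0.696, -0.001]
wrist_force: [0.8, 0.5, -1.2]
width: 0.0224
```

>>> {"name": "apply_moves", "arguments": {"commands": [{"translation": [0,0,0],"angular": [0,0,0]},{"translation": [0,0,0],"angular": [0,0,0]},{"translation": [0,0,0],"angular": [0,0,0]},{"translation": [0,0,0],"angular": [0,0,0]},{"translation": [0,0,0],"angular": [0,0,0]}]}}

```text
time: 49.7
ee_pos: [0.432, -0.127, 0.0507]
tool_rot: [-0.001, 0.718, 0.696, -0.001]
wrist_force: [-0.0, 0.3, -0.9]
width: 0.0228
```

>>> {"name": "apply_moves", "arguments": {"commands": [{"translation": [0,0,0],"angular": [0,0,0]},{"translation": [0,0,0],"angular": [0,0,0]},{"translation": [0,0,0],"angular": [0,0,0]},{"translation": [0,0,0],"angular": [0,0,0]},{"translation": [0,0,0],"angular": [0,0,0]}]}}

```text
time: 50.12
ee_pos: [0.432, -0.1271, 0.0507]
tool_rot: [-0.001, 0.718, 0.696, -0.001]
wrist_force: [0.2, -0.0, 0.0]
width: 0.0228
```

>>> {"name": "apply_moves", "arguments": {"commands": [{"translation": [0,0,0],"angular": [0,0,0]},{"translation": [0,0,0],"angular": [0,0,0]},{"translation": [0,0,0],"angular": [0,0,0]},{"translation": [0,0,0],"angular": [0,0,0]},{"translation": [0,0,0],"angular": [0,0,0]}]}}

```text
time: 50.53
ee_pos: [0.432, -0.127, 0.0507]
tool_rot: [-0.001, 0.718, 0.696, -0.001]
wrist_force: [0.1, -0.6, -0.3]
width: 0.0224
```

>>> {"name": "apply_moves", "arguments": {"commands": [{"translation": [0,0,0],"angular": [0,0,0]},{"translation": [0,0,0],"angular": [0,0,0]},{"translation": [0,0,0],"angular": [0,0,0]},{"translation": [0,0,0],"angular": [0,0,0]},{"translation": [0,0,0],"angular": [0,0,0]}]}}

```text
time: 50.95
ee_pos: [0.432, -0.127, 0.0507]
tool_rot: [-0.001, 0.718, 0.696, -0.001]
wrist_force: [-0.4, 0.3, -1.0]
width: 0.0229
```

```bash
python3 s.py .5754 .1851 .091 3.2166
```

```text
t 50.95 p [ 0.432  -0.127   0.0507] psi 1.5395 F [-0.4  0.3 -1. ] w 0.0229 j7 0.06
units [ 4.78 10.4   1.34] rot [ 0.17 -0.1  96.09]
```

>>> {"name": "apply_moves", "arguments": {"commands": [{"translation": [0,0,0.6],"angular": [0,0,7]},{"translation": [0,0.8,1.34],"angular": [0,0,14]},{"translation": [0,1.9,1.34],"angular": [0,0,21]},{"translation": [0,3,1.34],"angular": [0,0,28]},{"translation": [0,4,1.34],"angular": [0,0,35]}]}}

```text
time: 51.37
ee_pos: [0.4322, -0.0056, 0.0915]
tool_rot: [0.0, 0.473, 0.881, -0.001]
wrist_force: [1.6, 0.0, 0.3]
width: 0.0228
```

>>> {"name": "apply_moves", "arguments": {"commands": [{"translation": [0,1,0],"angular": [0,0,7]},{"translation": [0,2,0],"angular": [0,0,14]},{"translation": [0,3,0],"angular": [0,0,21]},{"translation": [0,4,0],"angular": [0,0,28]},{"translation": [0,5,0],"angular": [0,0,35]}]}}

```text
time: 51.78
ee_pos: [0.4319, 0.1443, 0.091]
tool_rot: [0.0, 0.186, 0.983, -0.002]
wrist_force: [0.9, -0.0, -1.1]
width: 0.0226
```

>>> {"name": "apply_moves", "arguments": {"commands": [{"translation": [0.4,0.7,0],"angular": [0,0,7]},{"translation": [1,1.2,0],"angular": [0,0,14]},{"translation": [2,1.4,0],"angular": [0,0,21]},{"translation": [3,1.4,0],"angular": [0,0,26.1]},{"translation": [4,1.4,0],"angular": [0,0,26.1]}]}}

```text
time: 52.2
ee_pos: [0.553, 0.1855, 0.0907]
tool_rot: [0.0, -0.04, 0.999, -0.001]
wrist_force: [0.0, 0.2, -0.3]
width: 0.0228
```

>>> {"name": "apply_moves", "arguments": {"commands": [{"translation": [0.5,0,0],"angular": [0,0,0]},{"translation": [0.78,0,0],"angular": [0,0,0]},{"translation": [0.78,0,0],"angular": [0,0,0]},{"translation": [0.78,0,0],"angular": [0,0,0]},{"translation": [0.78,0,0],"angular": [0,0,0]}]}}

```text
time: 52.62
ee_pos: [0.5738, 0.1852, 0.0908]
tool_rot: [-0.0, -0.038, 0.999, -0.002]
wrist_force: [-0.6, 0.5, -0.2]
width: 0.0226
```

>>> {"name": "apply_moves", "arguments": {"commands": [{"translation": [0,0,0],"angular": [0,0,0]},{"translation": [0,0,0],"angular": [0,0,0]},{"translation": [0,0,0],"angular": [0,0,0]},{"translation": [0,0,0],"angular": [0,0,0]},{"translation": [0,0,0],"angular": [0,0,0]}]}}

```text
time: 53.03
ee_pos: [0.5753, 0.185, 0.091]
tool_rot: [0.0, -0.038, 0.999, -0.002]
wrist_force: [0.3, 0.0, -0.2]
width: 0.0227
```

Run:
```python
from s import *
state([.5752,.1852,.034,3.2166])
c="side";x,y=170,180
im=env.camera(c); z=cv2.resize(im[y:y+60,x:x+60],None,fx=10,fy=10,interpolation=cv2.INTER_CUBIC); z=cv2.convertScaleAbs(z,alpha=1.4)
m,s=trace(c,"red_board"); print(s,m.sum(),fit({c:m},boardmodel(.110),[.575,.185,.075],[.005,.005,.05]))
for h in(.110,.115): cv2.polylines(z,[((proj(c,place(box(.088,.072,h,h)[[0,2,6,4]],.5752,.1852,.075))+.5-[x,y])*40).astype(np.int32)],True,(255,255,255),1,shift=2)
cv2.imwrite("pics/k11.png",z)
```

```text
t 53.03 p [0.5753 0.185  0.091 ] psi 3.217 F [ 0.3  0.  -0.2] w 0.0227 j7 0.92
units [-0.    0.01 -1.9 ] rot [ 0.17  0.06 -0.02]
0.57 276.0 (array([0.57352239, 0.18836823, 0.08756484]), np.float64(97.5757477893118))
```

View pics/k11.png

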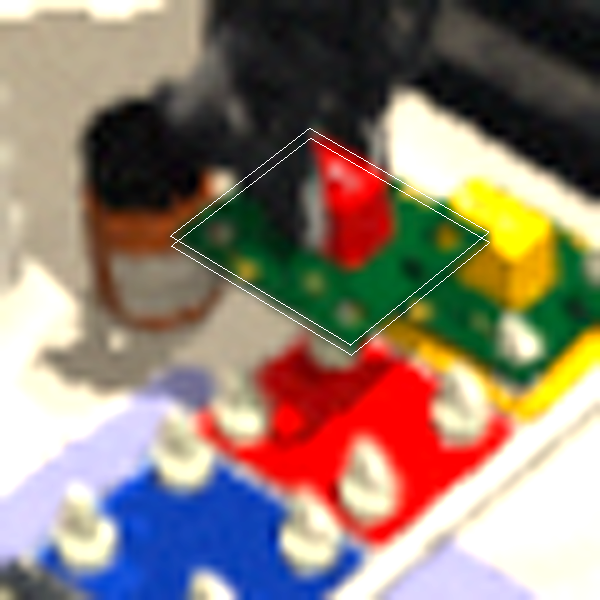

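The outline matches over the red carrier. Lowering, same sequence as before.

>>> {"name": "apply_moves", "arguments": {"commands": [{"translation": [0,0,-0.6],"angular": [0,0,0]},{"translation": [0,0,-1.2],"angular": [0,0,0]},{"translation": [0,0,-1.7],"angular": [0,0,0]},{"translation": [0,0,-1.9],"angular": [0,0,0]},{"translation": [0,0,-1.9],"angular": [0,0,0]}]}}

```text
time: 53.55
ee_pos: [0.5742, 0.1845, 0.0321]
tool_rot: [-0.001, -0.038, 0.999, -0.002]
wrist_force: [-0.4, -0.2, -0.3]
width: 0.0227
```

>>> {"name": "apply_moves", "arguments": {"commands": [{"translation": [0,0,-0.08],"angular": [0,0,0]},{"translation": [0,0,-0.16],"angular": [0,0,0]},{"translation": [0,0,-0.24],"angular": [0,0,0]},{"translation": [0,0,-0.3],"angular": [0,0,0]},{"translation": [0,0,-0.3],"angular": [0,0,0]}]}}

```text
time: 53.97
ee_pos: [0.5755, 0.1849, 0.0249]
tool_rot: [0.0, -0.038, 0.999, -0.002]
wrist_force: [0.3, 0.1, -0.8]
width: 0.0227
```

```bash
python3 s.py .5752 .1852 .008 3.2166
```

```text
t 53.97 p [0.5755 0.1849 0.0249] psi 3.2168 F [ 0.3  0.1 -0.8] w 0.0227 j7 0.87
units [-0.01  0.01 -0.56] rot [ 0.18  0.06 -0.01]
```

>>> {"name": "apply_moves", "arguments": {"commands": [{"translation": [0,0,-0.08],"angular": [0,0,0]},{"translation": [0,0,-0.16],"angular": [0,0,0]},{"translation": [0,0,-0.24],"angular": [0,0,0]},{"translation": [0,0,-0.3],"angular": [0,0,0]},{"translation": [0,0,-0.3],"angular": [0,0,0]}]}}

```text
time: 54.38
ee_pos: [0.5752, 0.1854, 0.0163]
tool_rot: [0.0, -0.038, 0.999, -0.001]
wrist_force: [-2.2, 0.0, 4.8]
width: 0.0226
```

>>> {"name": "apply_moves", "arguments": {"commands": [{"translation": [0,0,-0.06],"angular": [0,0,0]},{"translation": [0,0,-0.12],"angular": [0,0,0]},{"translation": [0,0,-0.18],"angular": [0,0,0]},{"translation": [0,0,-0.24],"angular": [0,0,0]},{"translation": [0,0,-0.24],"angular": [0,0,0]}]}}

```text
time: 54.8
ee_pos: [0.5749, 0.1848, 0.008]
tool_rot: [-0.0, -0.038, 0.999, -0.002]
wrist_force: [-2.6, -0.6, -0.0]
width: 0.0228
```

>>> {"name": "apply_moves", "arguments": {"commands": [{"translation": [0,0,-0.06],"angular": [0,0,0]},{"translation": [0,0,-0.12],"angular": [0,0,0]},{"translation": [0,0,-0.12],"angular": [0,0,0]}]}}

```text
time: 55.05
ee_pos: [0.5752, 0.1849, 0.0079]
tool_rot: [0.0, -0.038, 0.999, -0.003]
wrist_force: [-10.8, -4.2, 26.0]
width: 0.0228
```

>>> {"name": "apply_moves", "arguments": {"commands": [{"translation": [0,0,-0.04],"angular": [0,0,0]},{"translation": [0,0,-0.04],"angular": [0,0,0]}]}}

```text
time: 55.22
ee_pos: [0.5752, 0.1849, 0.0079]
tool_rot: [0.0, -0.038, 0.999, -0.003]
wrist_force: [-14.4, -6.7, 33.5]
width: 0.0225
```

>>> {"name": "apply_moves", "arguments": {"commands": [{"translation": [0,0,0.2],"angular": [0,0,0]},{"translation": [0,0,0.2],"angular": [0,0,0]}]}}

```text
time: 55.38
ee_pos: [0.5751, 0.1846, 0.0102]
tool_rot: [0.0, -0.038, 0.999, -0.002]
wrist_force: [-2.4, -0.4, -1.3]
width: 0.0226
```

>>> {"name": "apply_moves", "arguments": {"commands": [{"translation": [0,0,0],"angular": [0,0,0]},{"translation": [0,0,0],"angular": [0,0,0]},{"translation": [0,0,0],"angular": [0,0,0]},{"translation": [0,0,0.5],"angular": [0,0,0]},{"translation": [0,0,1.5],"angular": [0,0,0]}], "jaw": 0.45}}

```text
time: 55.8
ee_pos: [0.5732, 0.184, 0.0527]
tool_rot: [-0.003, -0.038, 0.999, -0.002]
wrist_force: [0.8, -0.6, -0.2]
width: 0.0387
```

>>> {"name": "apply_moves", "arguments": {"commands": [{"translation": [0,0,0.3],"angular": [0,0,0]},{"translation": [0,0,0.5],"angular": [0,0,0]},{"translation": [0,0,0.5],"angular": [0,0,0]},{"translation": [0,0,0.5],"angular": [0,0,0]},{"translation": [0,0,0.5],"angular": [0,0,0]}], "jaw": 0}}

```text
time: 56.22
ee_pos: [0.5748, 0.1844, 0.069]
tool_rot: [-0.0, -0.038, 0.999, -0.002]
wrist_force: [-0.3, 0.4, -1.1]
width: -0.0001
```

```bash
python3 s.py .5752 .1852 .036 3.2166
```

```text
t 56.22 p [0.5748 0.1844 0.069 ] psi 3.2166 F [-0.3  0.4 -1.1] w -0.0001 j7 0.91
units [ 0.01  0.03 -1.1 ] rot [ 0.21 -0.03 -0.  ]
```

With the jaws shut, I'll now touch the block's top. A seated top should read ≈ 0.0335, so this checks the height and presses the middle.

>>> {"name": "apply_moves", "arguments": {"commands": [{"translation": [0,0,-0.5],"angular": [0,0,0]},{"translation": [0,0,-0.9],"angular": [0,0,0]},{"translation": [0,0,-1],"angular": [0,0,0]},{"translation": [0,0,-1],"angular": [0,0,0]},{"translation": [0,0,-1],"angular": [0,0,0]}]}}

```text
time: 56.63
ee_pos: [0.5748, 0.185, 0.0389]
tool_rot: [-0.0, -0.038, 0.999, -0.002]
wrist_force: [0.5, 0.2, -0.2]
width: -0.0001
```

>>> {"name": "apply_moves", "arguments": {"commands": [{"translation": [0,0,-0.04],"angular": [0,0,0]},{"translation": [0,0,-0.08],"angular": [0,0,0]},{"translation": [0,0,-0.08],"angular": [0,0,0]}]}}

```text
time: 56.88
ee_pos: [0.5756, 0.185, 0.0376]
tool_rot: [0.001, -0.038, 0.999, -0.001]
wrist_force: [-0.5, 0.2, 0.4]
width: -0.0003
```

>>> {"name": "apply_moves", "arguments": {"commands": [{"translation": [0,0,-0.04],"angular": [0,0,0]},{"translation": [0,0,-0.06],"angular": [0,0,0]},{"translation": [0,0,-0.06],"angular": [0,0,0]}]}}

```text
time: 57.13
ee_pos: [0.5754, 0.1849, 0.0357]
tool_rot: [0.0, -0.038, 0.999, -0.002]
wrist_force: [-0.4, -0.5, 1.3]
width: -0.0001
```

>>> {"name": "apply_moves", "arguments": {"commands": [{"translation": [0,0,-0.03],"angular": [0,0,0]},{"translation": [0,0,-0.05],"angular": [0,0,0]},{"translation": [0,0,-0.05],"angular": [0,0,0]}]}}

```text
time: 57.38
ee_pos: [0.5754, 0.1849, 0.0341]
tool_rot: [0.0, -0.038, 0.999, -0.002]
wrist_force: [0.0, 0.3, -0.7]
width: 0.0001
```

>>> {"name": "apply_moves", "arguments": {"commands": [{"translation": [0,0,-0.03],"angular": [0,0,0]},{"translation": [0,0,-0.05],"angular": [0,0,0]},{"translation": [0,0,-0.05],"angular": [0,0,0]}]}}

```text
time: 57.63
ee_pos: [0.5753, 0.1849, 0.0325]
tool_rot: [0.0, -0.038, 0.999, -0.002]
wrist_force: [-0.4, 0.4, 0.4]
width: -0.0003
```

>>> {"name": "apply_moves", "arguments": {"commands": [{"translation": [0,0,-0.03],"angular": [0,0,0]},{"translation": [0,0,-0.06],"angular": [0,0,0]},{"translation": [0,0,-0.06],"angular": [0,0,0]}]}}

```text
time: 57.88
ee_pos: [0.5755, 0.1851, 0.031]
tool_rot: [0.0, -0.038, 0.999, -0.001]
wrist_force: [-0.6, -1.0, 0.8]
width: -0.0001
```

>>> {"name": "apply_moves", "arguments": {"commands": [{"translation": [0,0,-0.02],"angular": [0,0,0]},{"translation": [0,0,-0.02],"angular": [0,0,0]}]}}

```text
time: 58.05
ee_pos: [0.5755, 0.185, 0.0309]
tool_rot: [0.0, -0.038, 0.999, -0.002]
wrist_force: [-1.4, -0.4, 6.1]
width: 0.0001
```

Block top touched at 0.031, so it's not above the seated height: red is home. Now to the knob.

>>> {"name": "apply_moves", "arguments": {"commands": [{"translation": [0,0,1],"angular": [0,0,0]},{"translation": [0,0.6,1.6],"angular": [0,0,0]},{"translation": [-0.1,1.8,1.6],"angular": [0,0,0]},{"translation": [-0.2,3,1.6],"angular": [0,0,0]},{"translation": [-0.3,4.2,1.6],"angular": [0,0,0]}], "jaw": 0.45, "newtons": 25}}

```text
time: 58.47
ee_pos: [0.5668, 0.3118, 0.0788]
tool_rot: [0.001, -0.037, 0.999, -0.001]
wrist_force: [-0.4, 0.2, -0.1]
width: 0.0383
```

>>> {"name": "apply_moves", "arguments": {"commands": [{"translation": [-0.09,0.9,0],"angular": [0,0,0]},{"translation": [-0.09,1.25,0],"angular": [0,0,0]},{"translation": [-0.09,1.25,0],"angular": [0,0,0]},{"translation": [-0.09,1.25,0],"angular": [0,0,0]},{"translation": [-0.09,1.25,0],"angular": [0,0,0]}]}}

```text
time: 58.88
ee_pos: [0.5645, 0.3459, 0.0778]
tool_rot: [0.0, -0.036, 0.999, -0.003]
wrist_force: [-0.2, -0.3, -0.2]
width: 0.0385
```

```bash
python3 s.py .5637 .348 .0088 3.2036
```

```text
t 58.88 p [0.5645 0.3459 0.0778] psi 3.2145 F [-0.2 -0.3 -0.2] w 0.0385 j7 0.69
units [-0.03  0.07 -2.3 ] rot [ 0.29  0.04 -0.62]
```

>>> {"name": "apply_moves", "arguments": {"commands": [{"translation": [-0.03,0.05,-0.7],"angular": [0,0,-0.5]},{"translation": [-0.03,0.05,-1.4],"angular": [0,0,-0.5]},{"translation": [-0.03,0.05,-2],"angular": [0,0,-0.5]},{"translation": [-0.03,0.05,-2.3],"angular": [0,0,-0.5]},{"translation": [-0.03,0.05,-2.3],"angular": [0,0,-0.5]}]}}

```text
time: 59.3
ee_pos: [0.5624, 0.3466, 0.0069]
tool_rot: [-0.001, -0.032, 0.999, -0.003]
wrist_force: [-1.1, -0.6, -0.1]
width: 0.038
```

>>> {"name": "apply_moves", "arguments": {"commands": [{"translation": [0,0,0],"angular": [0,0,0]},{"translation": [0,0,0],"angular": [0,0,0]},{"translation": [0,0,0],"angular": [0,0,0]},{"translation": [0,0,0],"angular": [0,0,0]},{"translation": [0,0,0],"angular": [0,0,0]}], "jaw": 0, "newtons": 25}}

```text
time: 59.72
ee_pos: [0.5639, 0.3484, 0.0106]
tool_rot: [0.001, -0.033, 0.999, -0.003]
wrist_force: [-1.1, -5.2, 4.0]
width: 0.0134
```

>>> {"name": "apply_moves", "arguments": {"commands": [{"translation": [0,0,0],"angular": [0,0,-6]},{"translation": [0,0,0],"angular": [0,0,-12]},{"translation": [0,0,0],"angular": [0,0,-18]},{"translation": [0,0,0],"angular": [0,0,-24]},{"translation": [0,0,0],"angular": [0,0,-30]}]}}

```text
time: 60.13
ee_pos: [0.5637, 0.3474, 0.0106]
tool_rot: [0.001, 0.23, 0.973, -0.003]
wrist_force: [-1.5, -8.2, 5.3]
width: 0.0132
```

>>> {"name": "apply_moves", "arguments": {"commands": [{"translation": [0,0,0],"angular": [0,0,-6]},{"translation": [0,0,0],"angular": [0,0,-12]},{"translation": [0,0,0],"angular": [0,0,-18]},{"translation": [0,0,0],"angular": [0,0,-24]},{"translation": [0,0,0],"angular": [0,0,-30]}]}}

```text
time: 60.55
ee_pos: [0.5631, 0.3467, 0.0106]
tool_rot: [0.0, 0.474, 0.881, -0.004]
wrist_force: [-3.8, -10.0, 7.7]
width: 0.0131
```

>>> {"name": "apply_moves", "arguments": {"commands": [{"translation": [0,0,0],"angular": [0,0,-4]},{"translation": [0,0,0],"angular": [0,0,-8]},{"translation": [0,0,0],"angular": [0,0,-8]},{"translation": [0,0,0],"angular": [0,0,-8]},{"translation": [0,0,0],"angular": [0,0,-8]}]}}

```text
time: 60.97
ee_pos: [0.5629, 0.3466, 0.0106]
tool_rot: [0.0, 0.532, 0.847, -0.004]
wrist_force: [-3.3, -9.5, 8.5]
width: 0.0131
```

```bash
python3 s.py .5637 .348 .0088 2.017
```

```text
t 60.97 p [0.5629 0.3466 0.0106] psi 2.0196 F [-3.3 -9.5  8.5] w 0.0131 j7 -0.35
units [ 0.03  0.05 -0.06] rot [ 0.4  -0.19 -0.15]
```

Turned. Release, lift, withdraw clear, and do a final check.

>>> {"name": "apply_moves", "arguments": {"commands": [{"translation": [0,0,0],"angular": [0,0,0]},{"translation": [0,0,0],"angular": [0,0,0]},{"translation": [0,0,0],"angular": [0,0,0]},{"translation": [0,0,0.7],"angular": [0,0,0]},{"translation": [0,0,1.7],"angular": [0,0,0]}], "jaw": 0.45}}

```text
time: 61.38
ee_pos: [0.5606, 0.3495, 0.058]
tool_rot: [-0.002, 0.531, 0.847, -0.004]
wrist_force: [0.7, -0.4, -0.9]
width: 0.0384
```

>>> {"name": "apply_moves", "arguments": {"commands": [{"translation": [0,0,1],"angular": [0,0,0]},{"translation": [-1,-0.5,2],"angular": [0,0,0]},{"translation": [-2,-1.5,2.5],"angular": [0,0,0]},{"translation": [-3,-2.5,2.5],"angular": [0,0,0]},{"translation": [-3.7,-3.5,2.5],"angular": [0,0,0]}]}}

```text
time: 61.8
ee_pos: [0.4515, 0.2478, 0.1369]
tool_rot: [0.0, 0.53, 0.848, 0.001]
wrist_force: [-0.9, -0.9, 1.0]
width: 0.0384
```

>>> {"name": "apply_moves", "arguments": {"commands": [{"translation": [0,-1.2,0],"angular": [0,0,0]},{"translation": [0,-2.4,0],"angular": [0,0,0]},{"translation": [0,-3.6,0],"angular": [0,0,0]},{"translation": [0,-4.8,0],"angular": [0,0,0]},{"translation": [0,-6,0],"angular": [0,0,0]}]}}

```text
time: 62.22
ee_pos: [0.4531, 0.0654, 0.1359]
tool_rot: [0.0, 0.531, 0.848, -0.001]
wrist_force: [1.4, -0.6, -0.0]
width: 0.0384
```

>>> {"name": "apply_moves", "arguments": {"commands": [{"translation": [0,-1,0],"angular": [0,0,0]},{"translation": [0,-2,0],"angular": [0,0,0]},{"translation": [0,-2,0],"angular": [0,0,0]},{"translation": [0,-2,0],"angular": [0,0,0]},{"translation": [0,-2,0],"angular": [0,0,0]}]}}

```text
time: 62.63
ee_pos: [0.4532, 0.0073, 0.1356]
tool_rot: [-0.0, 0.531, 0.847, -0.001]
wrist_force: [-0.6, -0.5, 0.9]
width: 0.0382
```

Run:
```python
from s import *
state()
b=[]
C={"red":(.5752,.1852),"yellow":(.5814,.1044)}
for c,(x,y) in(("side",(150,175)),("top",(128,155))):
    im=env.camera(c); w,h=(90,85) if c=="side" else (110,85); k=6 if c=="side" else 5
    w=66 if c=="side" else 100; x=160 if c=="side" else x
    z=cv2.resize(im[y:y+h,x:x+100],None,fx=4,fy=4,interpolation=cv2.INTER_CUBIC); z=cv2.convertScaleAbs(z,alpha=1.4)
    for q in C.values(): cv2.polylines(z,[((proj(c,place(box(.088,.072,.033,.033)[[0,2,6,4]],*q,.075))+.5-[x,y])*16).astype(np.int32)],True,(255,255,255),1,shift=2)
    b.append(z)
    for col,q in C.items():
        m=mask(im,col); e=proj(c,[*q,.055])[0]; n,l,s,ce=cv2.connectedComponentsWithStats(m); i=1+np.argmin([np.hypot(*(ce[j]-e))+(s[j+0][4]<20)*99 for j in range(1,n)])
        for zz in(.028,.031): print(c,col,zz,fit({c:(l==i)*1.},block(zz),[*q,.075],[.004,.004,.05]))
cv2.imwrite("pics/k12.png",np.hstack(b))
```

```text
t 62.63 p [0.4532 0.0073 0.1356] psi 2.0221 F [-0.6 -0.5  0.9] w 0.0382 j7 0.28
side red 0.028 (array([0.57364193, 0.18297426, 0.04931784]), np.float64(19.642537485582466))
side red 0.031 (array([0.57175471, 0.1850308 , 0.0645299 ]), np.float64(20.449627066512882))
side yellow 0.028 (array([0.57847538, 0.10295566, 0.11239053]), np.float64(3.9056209150326797))
side yellow 0.031 (array([0.5760677 , 0.10516242, 0.07766459]), np.float64(3.744652056901192))
top red 0.028 (array([0.57722536, 0.1868895 , 0.09018979]), np.float64(15.530595924644368))
top red 0.031 (array([0.57630858, 0.18594744, 0.06596952]), np.float64(15.839600153787003))
top yellow 0.028 (array([ 0.58202044,  0.10684246, -0.00074134]), np.float64(23.848673587081894))
top yellow 0.031 (array([ 0.58350909,  0.10703673, -0.01308851]), np.float64(25.573148788927334))
```

View pics/k12.png

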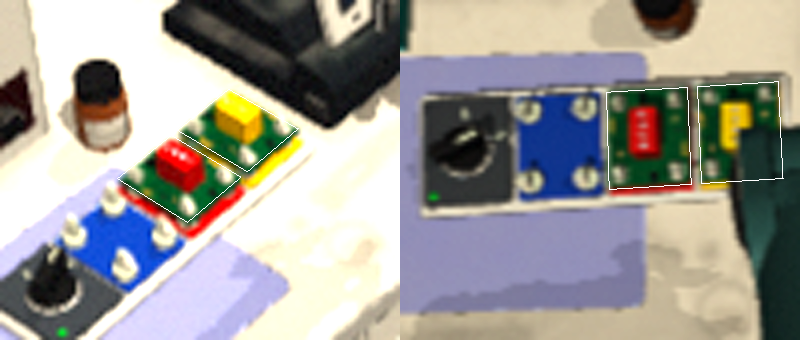

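The knob is back at its on angle and both boards lie on their seated outlines. Handing in.

```bash
python3 -c "
from plant import env
print(env.sign_off())"
```

```text
the job is handed in; nothing more can be done
None
```

I handed the job in at about 63 s. The knob was turned off, the yellow and then the red board were shown to the reader and pressed onto their carriers, and the knob was turned back on. No blue board showed in either camera, so I skipped it. No verdict was reported.

**Last checks**
- **Knob:** it sits at the on angle in the final pictures, and the grip followed it all the way round.
- **Yellow:** it came to a hard stop at 32 N, and its outline matches the seated position in both views. In the last top view the arm hides part of it, but an earlier picture showed it whole.
- **Red:** it came to a hard stop at 33.5 N, and its outline matches in both views. Touching the top of its block showed it no higher than a seated board would be.
- **Gripper:** it was well clear of everything and read no force at hand-in. The bystander objects stood where they were in the pictures I looked at.

**What disagreed**
- **Tool height:** the reported height was about 30 mm lower than the real fingertips, so the first knob grasp closed on nothing. I measured this by touching the bench and corrected for it afterwards.
- **Reader direction:** the text says the reader's long side lies along the bench edge, but both cameras show its posts across it. I held each board about 5 s the way the picture shows, then again a quarter turn round to be safe.
- **Height difference:** yellow stopped 2 mm lower at the gripper than red, which I put down to a small slip in the grip.
- **Camera fits:** the final single-camera fits of the block positions scattered by several millimetres, so I relied on the outlines and the force stops.

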